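# Transfer the finds to the photo rack in reverse order

### The job

The four finds on the light drying rack are to be photographed: move them to the four places of the dark photo rack, one in the middle of each pad, in reverse order as counted from the knob of each rack: the find now nearest the drying rack's knob goes to the place farthest from the photo rack's knob, the second nearest to the second farthest, and so on. Leave each lying free, with the same side up as now and the long stone and both sherds lying across the rack as they do now.

Things in the scene. Friction and masses are not known exactly. Their poses are not given: they have to be found in the camera images.
- long_stone_mid (a point): brown, long oval river stone, 47 x 93 mm and 38 mm high, lying across the rack, loose. The point is its centre, half-way up (19.0 mm above its underside); its x axis runs across its 47 mm width, its y axis along its 93 mm length, z up. Grasp it from above across its x width.
- flat_sherd_mid (a point): broad, flat, dark sherd, 48 x 81 mm and 15 mm thick, lying across the rack, loose. The point is its centre, half-way up (7.5 mm above its underside); its x axis runs across its 48 mm width, its y axis along its 81 mm length, z up. Grasp it from above across its x width.
- pebble_mid (a point): small pale smooth pebble, 26 x 32 mm and 17 mm high, lying across the rack, loose. The point is its centre, half-way up (8.5 mm above its underside); its x axis runs across its 26 mm width, its y axis along its 32 mm length, z up. Grasp it from above across its x width.
- small_sherd_mid (a point): small, flat, dark sherd, 26 x 44 mm and 13 mm thick, lying across the rack, loose. The point is its centre, half-way up (6.5 mm above its underside); its x axis runs across its 26 mm width, its y axis along its 44 mm length, z up. Grasp it from above across its x width.
- drying_rack: Light wood drying rack: fixed board 110 (x) x 306 (y) x 12 mm. Origin on the table under the middle of its row of four grey felt pads, 66 (x) x 58 (y) mm, centred at x = 0, y = -111, -37, 37, 111 mm, tops 15 mm above the table. A wooden knob, 22 mm wide, its top 36 mm above the table, is at x = 41, y = -151 mm. Dowel stubs, 6 mm thick, tops at 26 mm, stand between the places at x = +-47 mm.
- photo_rack: Dark wood photo rack: fixed board 110 (x) x 306 (y) x 12 mm. Origin on the table under the middle of its row of four grey felt pads, 66 (x) x 58 (y) mm, centred at x = 0, y = -111, -37, 37, 111 mm, tops 15 mm above the table. A wooden knob, 22 mm wide, its top 36 mm above the table, is at x = 41, y = -151 mm. Dowel stubs, 6 mm thick, tops at 26 mm, stand between the places at x = +-47 mm.
- pad_long_stone: The fixed grey felt pad of the drying rack on which the long stone lies at the start, 66 x 58 x 3 mm, all four alike; origin at the centre of its underside, 12 mm above the table; axes as the rack's.
- pad_flat_sherd: The fixed grey felt pad of the drying rack on which the flat sherd lies at the start, 66 x 58 x 3 mm, all four alike; origin at the centre of its underside, 12 mm above the table; axes as the rack's.
- pad_pebble: The fixed grey felt pad of the drying rack on which the pebble lies at the start, 66 x 58 x 3 mm, all four alike; origin at the centre of its underside, 12 mm above the table; axes as the rack's.
- pad_small_sherd: The fixed grey felt pad of the drying rack on which the small sherd lies at the start, 66 x 58 x 3 mm, all four alike; origin at the centre of its underside, 12 mm above the table; axes as the rack's.

How it is judged:
At the end, for the whole second after the job is handed in: Each find lies at rest on its reversed place of the photo rack: centre within 15 mm across and 13 mm along the rack of the pad's centre, height within 8 mm of lying on the pad, same side up (within 0.35 rad); the long stone and sherds within 0.5 rad of straight across (x of long_stone_mid in the frame of photo_rack between -0.015 and 0.015 m and z of long_stone_mid in the frame of photo_rack between 0.026 and 0.042 m and angle between each of long_stone_mid, flat_sherd_mid, pebble_mid, small_sherd_mid's own z axis and vertical below 0.35 rad and linear speed of each of long_stone, flat_sherd, pebble, small_sherd below 0.02 m/s and ((y of pad_long_stone in the frame of drying_rack between -0.121 and -0.101 m and y of long_stone_mid in the frame of photo_rack between 0.098 and 0.124 m) or (y of pad_long_stone in the frame of drying_rack between -0.047 and -0.027 m and y of long_stone_mid in the frame of photo_rack between 0.024 and 0.05 m) or (y of pad_long_stone in the frame of drying_rack between 0.027 and 0.047 m and y of long_stone_mid in the frame of photo_rack between -0.05 and -0.024 m) or (y of pad_long_stone in the frame of drying_rack between 0.101 and 0.121 m and y of long_stone_mid in the frame of photo_rack between -0.124 and -0.098 m)) and x of flat_sherd_mid in the frame of photo_rack between -0.015 and 0.015 m and z of flat_sherd_mid in the frame of photo_rack between 0.0145 and 0.0305 m and ((y of pad_flat_sherd in the frame of drying_rack between -0.121 and -0.101 m and y of flat_sherd_mid in the frame of photo_rack between 0.098 and 0.124 m) or (y of pad_flat_sherd in the frame of drying_rack between -0.047 and -0.027 m and y of flat_sherd_mid in the frame of photo_rack between 0.024 and 0.05 m) or (y of pad_flat_sherd in the frame of drying_rack between 0.027 and 0.047 m and y of flat_sherd_mid in the frame of photo_rack between -0.05 and -0.024 m) or (y of pad_flat_sherd in the frame of drying_rack between 0.101 and 0.121 m and y of flat_sherd_mid in the frame of photo_rack between -0.124 and -0.098 m)) and x of pebble_mid in the frame of photo_rack between -0.015 and 0.015 m and z of pebble_mid in the frame of photo_rack between 0.0155 and 0.0315 m and ((y of pad_pebble in the frame of drying_rack between -0.121 and -0.101 m and y of pebble_mid in the frame of photo_rack between 0.098 and 0.124 m) or (y of pad_pebble in the frame of drying_rack between -0.047 and -0.027 m and y of pebble_mid in the frame of photo_rack between 0.024 and 0.05 m) or (y of pad_pebble in the frame of drying_rack between 0.027 and 0.047 m and y of pebble_mid in the frame of photo_rack between -0.05 and -0.024 m) or (y of pad_pebble in the frame of drying_rack between 0.101 and 0.121 m and y of pebble_mid in the frame of photo_rack between -0.124 and -0.098 m)) and x of small_sherd_mid in the frame of photo_rack between -0.015 and 0.015 m and z of small_sherd_mid in the frame of photo_rack between 0.0135 and 0.0295 m and ((y of pad_small_sherd in the frame of drying_rack between -0.121 and -0.101 m and y of small_sherd_mid in the frame of photo_rack between 0.098 and 0.124 m) or (y of pad_small_sherd in the frame of drying_rack between -0.047 and -0.027 m and y of small_sherd_mid in the frame of photo_rack between 0.024 and 0.05 m) or (y of pad_small_sherd in the frame of drying_rack between 0.027 and 0.047 m and y of small_sherd_mid in the frame of photo_rack between -0.05 and -0.024 m) or (y of pad_small_sherd in the frame of drying_rack between 0.101 and 0.121 m and y of small_sherd_mid in the frame of photo_rack between -0.124 and -0.098 m)) and angle between the y axis of each of long_stone_mid, flat_sherd_mid, small_sherd_mid and the x axis of photo_rack, either way round below 0.5 rad); the robot touches nothing.
It also fails if it takes over 104 s, if anything falls off the work surface, if the arm or the gripper's body presses on something with over 40 N, if the wrist force passes 120 N, or if a joint passes its speed limit or range.

### The arm

A 6-joint arm with a two-finger parallel gripper is mounted at the origin on the work surface; the furniture and walls round the work are solid. World frame = base frame: x ahead of the robot, y to its left, z up, the work surface at z = 0. Lengths are in m, angles in rad, forces in N, time in s.
With the tool pointing down it reaches from about 0.275 to 0.85 m from the base axis. Payload 5.2 kg.
Tool frame: the origin (TCP) lies at the very end of the fingers, on their centre line; the grasp point (between the pads) lies 19 mm behind it; y points along the fingers, x is the direction in which the jaws open and shut, and the axes are right-handed (so a half turn about y gives the same grasp; the last joint's range is limited). The gripper opens to 85 mm and grips with 20 to 120 N. Pads are 22 mm wide; open, the fingers measure 114 mm over their backs; the gripper's body (76 mm by 85 mm) begins 54 mm behind the grasp point. The pads swing forward as they close: fully open they stand 13 mm farther back than shut.
Start: joints at [0.919, 0.259, 1.535, -0, 1.348, -0.203], TCP at [0.239, 0.496, 0.207] pointing down, gripper open.
Joint ranges: [-3.14, 3.14], [-0.91, 2.08], [0.19, 2.58], [-1.22, 4.36], [0.22, 2.71], [-3.12, 3.12]. Speed limits (rad/s): [2.57, 2.57, 3.14, 3.14, 3.14, 3.14].

### API

Orientations are given as a unit quaternion [w, x, y, z].
In Python, from bench import robot gives the robot as it stands. The module is installed in compiled form; this text tells all that it offers.
- The arm moves only by the tool move_arm, never from a script. Its argument "rows" is a list of rows, each a list of 3 entries, a list of its own where there are three numbers: the shift along the tool's x, y, z in cm, then the turn, a rotation vector about the tool's x, y, z in degrees, then the opening, from -1 (shut) to 1 (fully open), so that 0 is half open. A call has 1 to 5 rows; each row is the pose to reach, as a shift and turn from the pose commanded when the call began, along the tool's axes at that moment; what a row does not reach only later rows make up. A row lasts 1/10 s, in which the tool goes at most 50 mm and 8.59 degrees, less where a joint would pass 70% of its speed; a pose out of reach is approached as far as the arm can. A call with a gripper value outside its range is refused whole. The fingers move at their own pace and stop on an object; "newtons" is the grip in N (left out, the last holds). Time passes only in rows, so rows that repeat a pose let the fingers close. It gives the time, the measured TCP pose, the force and the opening at its end, in the units of the state.
- robot.observe(): the state, without advancing time (a new reading comes with each control period).
- robot.snapshot(name): name is "scene" or "top"; returns (picture, depth): 400x640x3 uint8, red, green, blue; 400x640 float32, m along the optical axis (not along the pixel's ray), 0 where there is no reading.
- robot.camera_params(name): a dict with "fovy" (degrees; the focal length in pixels is half the picture's height over the tangent of half this angle, whatever the lens; pixels are square), "cx", "cy" (the principal point, pixels), "k1" (the pictures are not rectified: a ray, as slopes to the right and down, at radius r is drawn at 1 + k1 r^2 times it, then the intrinsics apply), "rvec" (rotation vector, rad) and "tvec" (3), from world to camera coordinates, as OpenCV has them. Camera axes: x right, y down, z forward; pixel columns grow to the right and rows downward; lengths in m; the calibration is good to about 2 mm. A picture is of the moment at which its call begins. camera_params takes no time and is no camera call.
- robot.close_job(): hands the job in, once; it reports no verdict.
The state is a dict: "clock": time; "joint_pos": joint angles; "dq": joint speeds; "joint_torque": joint torques, N m; "tool_pos": TCP position; "orientation": TCP orientation; "force": force on the tool from outside, world axes, zero at the start; "moment": the same for the moment, N m; "gripper_width": opening from 0.0 (shut) to 1.0 (fully open).
Only numpy, scipy, OpenCV 4.12 (cv2) and the standard library are available. Lean on these libraries where they do the work, as an engineer would, in place of code of your own. Each camera call takes 0.05 s, during which the arm holds its last target.

## Working session

There is one attempt and no reset: what is moved stays moved. The work goes in short steps, Python scripts to look and compute and a tool call to move; the robot and the scene stay as the last step left them, time stands still between calls to the robot, and variables do not carry over. Pictures are saved under pics/ and viewed, and the job is handed in when it is done.

Besides the shell and the picture viewer there is one more tool, called after "Emit:" by a JSON object that holds its "fn" and its "kwargs". move_arm: Moves the arm, as the interface text tells. Its arguments: {"type":"object","properties":{"rows":{"type":"array","items":{"type":"array"}},"newtons":{"type":"number"}},"required":["rows"]}

```bash
mkdir -p pics
python3 - <<'E'
from bench import robot
import cv2,numpy as np
for n in("top","scene"):
    p,d=robot.snapshot(n); cv2.imwrite(f"pics/{n}0.png",p[:,:,::-1]); np.savez(f"{n}0.npz",p=p,d=d); print(robot.camera_params(n))
print(robot.observe())
E
```

```text
{'fovy': 49.598429141465864, 'cx': 321.39071764809046, 'cy': 196.3237564831873, 'k1': -0.010166965282856216, 'rvec': array([ 2.11230473, -2.16051397,  0.13128135]), 'tvec': array([0.23482164, 0.46821563, 0.84632975])}
{'fovy': 49.577426160492486, 'cx': 328.2656477232658, 'cy': 206.60049063994538, 'k1': -0.025178574983695606, 'rvec': array([ 0.68589922, -2.50879305,  1.32490254]), 'tvec': array([0.5127031 , 0.06343913, 0.84027213])}
{'clock': 0.1, 'joint_pos': array([ 9.19222130e-01,  2.59263242e-01,  1.53595999e+00, -9.83034913e-06,
        1.34800098e+00, -2.02813112e-01]), 'dq': array([ 4.26221255e-04, -1.80380824e-03, -2.36409179e-03,  9.93697126e-04,
       -2.42111111e-03, -7.11568316e-05]), 'joint_torque': array([ 2.27084071e-03, -4.46972394e+01, -2.91247451e+01, -1.21062103e-04,
        6.32485055e-03,  1.44685305e-05]), 'tool_pos': array([0.23829237, 0.49513617, 0.20616704]), 'orientation': array([-0.59851128,  0.5989221 ,  0.37567631, -0.37675439]), 'force': array([-0.97546853,  0.26530362, -1.00432144]), 'moment': array([ 0.02241019,  0.00812905, -0.01806566]), 'gripper_width': 0.999705826415583}
```

View pics/top0.png

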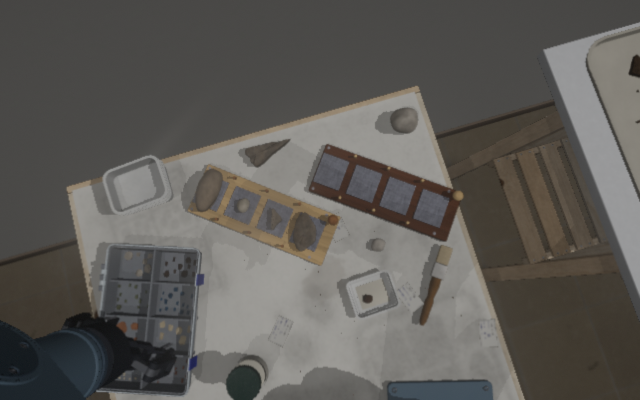

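View pics/scene0.png

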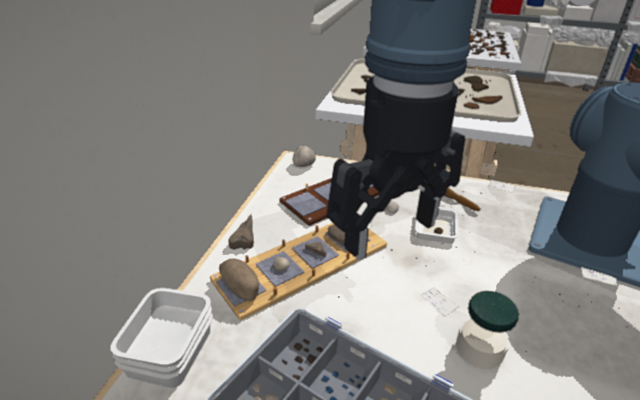

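The top view shows, on the light rack from its knob (332,220): flat sherd (303,230), small sherd (273,217), pebble (241,205) and long stone (208,190). The photo rack has its knob at (458,196), with pads at about (431,208), (398,195), (363,183) and (330,170).

```bash
cat > h.py <<'E'
import numpy as np,cv2
from bench import robot
from scipy.spatial.transform import Rotation as R
def cam(n):
    c=robot.camera_params(n); f=200/np.tan(np.radians(c['fovy']/2)); 
    return c,f,cv2.Rodrigues(np.array(c['rvec']))[0],np.array(c['tvec'])
def ray(n,uv):
    c,f,Rm,t=cam(n); K=np.array([[f,0,c['cx']],[0,f,c['cy']],[0,0,1.]])
    q=cv2.undistortPoints(np.array(uv,float).reshape(-1,1,2),K,np.array([c['k1'],0,0,0,0.])).reshape(-1,2)
    d=np.c_[q,np.ones(len(q))]@Rm; return -Rm.T@t,d
def onplane(n,uv,z):
    o,d=ray(n,uv); return o+d*((z-o[2])/d[:,2])[:,None]
def proj(n,P):
    c,f,Rm,t=cam(n); K=np.array([[f,0,c['cx']],[0,f,c['cy']],[0,0,1.]])
    return cv2.projectPoints(np.array(P,float).reshape(-1,1,3),np.array(c['rvec']),t,K,np.array([c['k1'],0,0,0,0.]))[0].reshape(-1,2)
E
python3 - <<'E'
from h import *
p=np.load('top0.npz')['p']; 
c=cv2.resize(p[130:275,175:475],None,fx=2.6,fy=2.6,interpolation=cv2.INTER_CUBIC); cv2.imwrite('pics/crop0.png',c[:,:,::-1])
hsv=cv2.cvtColor(p,cv2.COLOR_RGB2HSV)
for uv in [(330,170),(363,183),(398,195),(431,208),(230,195),(303,230),(273,217),(241,205),(208,190),(320,200),(345,150),(300,250),(332,220),(458,196)]:
    print(uv,p[uv[1],uv[0]],hsv[uv[1],uv[0]])
print(ray('top',[(0,0)])[0],ray('scene',[(0,0)])[0])
E
```

```text
(330, 170) [87 87 93] [120  16  93]
(363, 183) [91 91 98] [120  18  98]
(398, 195) [92 93 99] [116  18  99]
(431, 208) [ 93  93 100] [120  18 100]
(230, 195) [131 111  83] [ 18  93 131]
(303, 230) [80 74 67] [16 41 80]
(273, 217) [95 88 80] [16 40 95]
(241, 205) [114 108  98] [ 19  36 114]
(208, 190) [98 89 78] [17 52 98]
(320, 200) [148 147 142] [ 25  10 148]
(345, 150) [96 85 79] [11 45 96]
(300, 250) [90 81 70] [17 57 90]
(332, 220) [105  74  51] [ 13 131 105]
(458, 196) [141 120  86] [ 19  99 141]
[0.34629787 0.2066555  0.90995188] [0.12650982 0.8291788  0.51904145]
```

View pics/crop0.png

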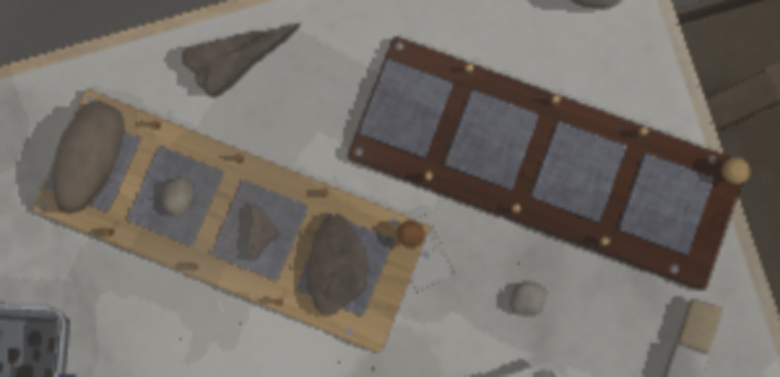

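```bash
cat > seg.py <<'E'
from h import *
def blobs(m,amin,lo=0):
    n,l,s,c=cv2.connectedComponentsWithStats(m.astype(np.uint8)); return [(l==i) for i in range(1,n) if s[i,4]>=amin]
def rect(n,m,z):
    ct=max(cv2.findContours(m.astype(np.uint8),cv2.RETR_EXTERNAL,cv2.CHAIN_APPROX_NONE)[0],key=len).reshape(-1,2)
    w=onplane(n,ct,z)[:,:2]
    (c,s,a)=cv2.minAreaRect((w*1000).astype(np.float32)); ys,xs=np.nonzero(m)
    cen=onplane(n,[(xs.mean(),ys.mean())],z)[0,:2]*1000
    P=onplane(n,np.c_[xs,ys],z)[:,:2]*1000; ev,V=np.linalg.eigh(np.cov(P.T)); L=V[:,1]
    return np.round(c,1),np.round(s,1),round(a,1),np.round(cen,1),round(np.degrees(np.arctan2(L[1],L[0])),1)
E
python3 - <<'E'
from seg import *
p=np.load('top0.npz')['p']; d=np.load('top0.npz')['d']
H,S,V=cv2.split(cv2.cvtColor(p,cv2.COLOR_RGB2HSV)); yy,xx=np.indices(H.shape)
roi=(xx>180)&(xx<470)&(yy>140)&(yy<270)
pad=roi&(H>100)&(S>8)&(V<130)
pad=cv2.morphologyEx(pad.astype(np.uint8),cv2.MORPH_OPEN,np.ones((3,3)))>0
for b in blobs(pad,150): print('pad',np.mean(np.nonzero(b)[::-1],axis=1).round(1),b.sum(),rect('top',b,.015))
f=roi&(H<=30)&(S>24)&(S<72)
f=cv2.morphologyEx(f.astype(np.uint8),cv2.MORPH_OPEN,np.ones((3,3)))>0
for b in blobs(f,60): print('f',np.mean(np.nonzero(b)[::-1],axis=1).round(1),b.sum(),rect('top',b,.025))
im=p.copy(); im[pad]=[0,0,255]; im[f]=[255,0,0]
cv2.imwrite('pics/seg0.png',cv2.resize(im[130:275,175:475],None,fx=2.6,fy=2.6)[:,:,::-1])
E
```

```text
pad [330.8 171.3] 827 (array([529.6, 204.1]), array([58. , 65.8]), 68.2, array([529.4, 203.7]), np.float64(159.8))
pad [363.6 183.2] 859 (array([502.2, 135.6]), array([58.5, 65.6]), 68.1, array([502.1, 135.6]), np.float64(155.9))
pad [397.1 195.6] 876 (array([474.5,  67. ]), array([58.5, 65.7]), 67.8, array([474.3,  67. ]), np.float64(161.5))
pad [234.7 200.2] 224 (array([468.8, 404.6]), array([25.8, 61.6]), 66.1, array([472.8, 406.7]), np.float64(149.3))
pad [430.8 207.9] 887 (array([446.9,  -1.4]), array([58.7, 66. ]), 67.8, array([446.8,  -1.4]), np.float64(157.5))
f [206.1 148.3] 329 (array([584.9, 463.1]), array([ 13.8, 119.2]), 15.1, array([583.6, 466.2]), np.float64(104.3))
f [262.8 151.9] 537 (array([580.5, 339.5]), array([45.7, 84. ]), 33.1, array([572.6, 345.9]), np.float64(112.7))
f [456.7 176.1] 1980 (array([478.1, -40.7]), array([ 77. , 218.7]), 86.0, array([510.5, -56.1]), np.float64(-172.8))
f [207.8 189.2] 822 (array([494. , 462.4]), array([47.6, 91.8]), 68.8, array([495.8, 461. ]), np.float64(160.9))
f [242.7 204.9] 126 (array([460.9, 388.1]), array([23., 25.]), 88.7, array([461.1, 387.7]), np.float64(163.5))
f [274.5 218.7] 129 (array([430.4, 319.8]), array([18.6, 37.2]), 89.8, array([430.8, 321.9]), np.float64(176.6))
f [303.7 231.8] 641 (array([403.5, 261.5]), array([45. , 75.6]), 88.9, array([402.7, 262.2]), np.float64(175.4))
f [443.9 254.7] 249 (array([350.4, -19.8]), array([26.4, 37.7]), 68.2, array([350.1, -19.9]), np.float64(157.8))
```

View pics/seg0.png

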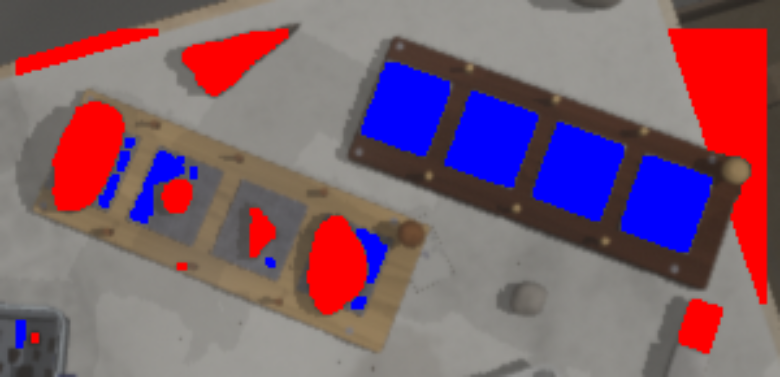

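Run:
```python
from seg import *
z=np.load('top0.npz');p=z['p'];d=z['d']
c,f,Rm,t=cam('top'); yy,xx=np.indices(d.shape)
o,dr=ray('top',np.c_[xx.ravel(),yy.ravel()]); W=(o+dr*d.reshape(-1,1)).reshape(400,640,3)
for uv in [(363,183),(397,195),(208,190),(242,205),(273,217),(303,230),(320,205),(225,213)]: 
  u,v=uv; print(uv,(W[v-1:v+2,u-1:u+2,2]*1000).round(1).ravel())
q=p.astype(int)
m=((xx>180)&(xx<345)&(yy>160)&(yy<265)&(q[:,:,0]-q[:,:,2]>4)&(q[:,:,0]-q[:,:,2]<25)&(q[:,:,0]<140))
m=cv2.morphologyEx(m.astype(np.uint8),cv2.MORPH_OPEN,np.ones((2,2)))>0
for b in blobs(m,60):
  u=np.mean(np.nonzero(b)[::-1],axis=1)
  print(u.round(1),b.sum(),[rect('top',b,zz) for zz in (.022,.034)])
im=p.copy(); im[m]=[255,0,0]
cv2.imwrite('pics/seg1.png',cv2.resize(im[150:270,180:350],None,fx=4,fy=4,interpolation=0)[:,:,::-1])
cv2.imwrite('pics/z1.png',cv2.resize(np.clip(W[150:270,180:350,2]*4000,0,255).astype(np.uint8),None,fx=4,fy=4,interpolation=0))
```

```text
(363, 183) [13.  14.  17.4 15.4 16.5 14.8 13.4 12.9 14.5]
(397, 195) [16.3 12.5 16.3 15.6 14.7 15.7 16.  14.  13.3]
(208, 190) [52.6 52.3 54.2 49.5 51.  52.3 53.5 50.7 52.5]
(242, 205) [31.2 33.2 33.5 33.7 29.  31.6 30.6 34.2 30.4]
(273, 217) [24.7 30.3 25.7 24.7 26.9 24.3 23.3 23.9 22.1]
(303, 230) [26.2 27.9 26.8 28.4 28.3 25.6 28.2 28.3 28.7]
(320, 205) [ 1.7 -1.6  1.8 -2.5  1.3  1.  -0.8 -2.9  0. ]
(225, 213) [12.5 13.5 18.8 13.6 14.3 13.3 16.6 12.1 13.5]
[256.  164.4] 126 [(array([545.4, 361.9]), array([48.7, 12.9]), 88.5, array([546.7, 360.7]), np.float64(87.1)), (array([542.8, 359.8]), array([48. , 12.7]), 88.5, array([544. , 358.7]), np.float64(87.1))]
[318.  185.4] 368 [(array([491. , 227.2]), array([113.9,  57.8]), 29.0, array([498.6, 231. ]), np.float64(-145.1)), (array([489. , 226.9]), array([112.4,  57.1]), 29.0, array([496.6, 230.7]), np.float64(-145.1))]
[199.8 191.1] 1619 [(array([488.3, 472.8]), array([120.4,  86.7]), 1.5, array([492.8, 478.7]), np.float64(158.8)), (array([486.4, 469.2]), array([118.8,  85.5]), 1.5, array([490.8, 475. ]), np.float64(158.8))]
[243.7 2
[... 321 characters left out ...]
. , 323.1]), array([33.9, 30.9]), 39.8, array([428.1, 319.7]), np.float64(177.4))]
[304.6 232.6] 667 [(array([402.7, 260.7]), array([47.2, 77.9]), 88.9, array([401.2, 260.6]), np.float64(176.3)), (array([401.9, 260. ]), array([46.6, 76.8]), 88.9, array([400.5, 259.8]), np.float64(176.3))]
[206.2 242.5] 814 [(array([387.7, 471.4]), array([84.4, 91.3]), 72.5, array([385.4, 463.3]), np.float64(147.4)), (array([387.1, 467.8]), array([83.2, 90. ]), 72.5, array([384.9, 459.9]), np.float64(147.4))]
[340.4 242. ] 76 [(array([378.6, 190. ]), array([28.2, 24.3]), 77.4, array([380.4, 187.7]), np.float64(57.6)), (array([378.1, 190.2]), array([27.9, 24. ]), 77.4, array([379.9, 187.9]), np.float64(57.6))]
```

View pics/seg1.png

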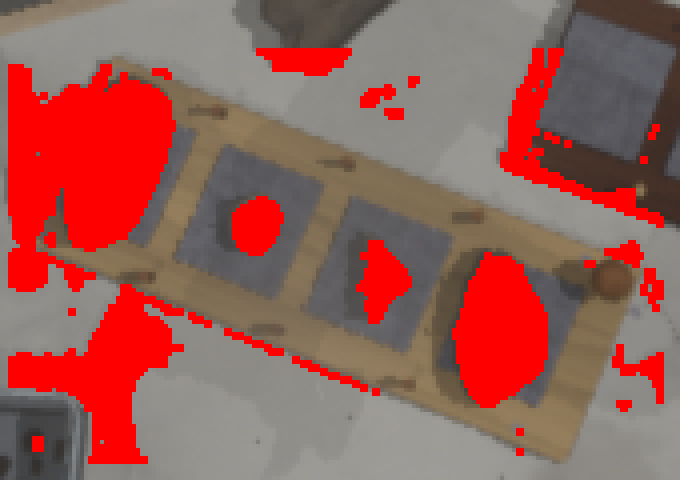

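View pics/z1.png

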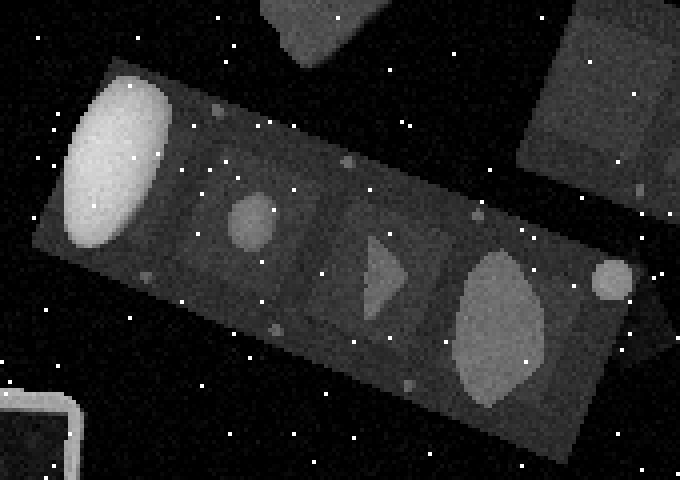

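The depth map shows all four finds clearly, so I'll segment by height.

```bash
cat >> seg.py <<'E'
def heights(n,d):
    d=cv2.medianBlur(d,3); yy,xx=np.indices(d.shape)
    o,dr=ray(n,np.c_[xx.ravel(),yy.ravel()]); return (o+dr*d.reshape(-1,1)).reshape(400,640,3)
E
python3 - <<'E'
from seg import *
z=np.load('top0.npz');p=z['p'];d=z['d']; W=heights('top',d); Z=W[:,:,2]; yy,xx=np.indices(Z.shape)
roi=(xx>180)&(xx<345)&(yy>155)&(yy<268)
bd=cv2.morphologyEx((roi&(Z>.0065)&(Z<.07)).astype(np.uint8),cv2.MORPH_OPEN,np.ones((3,3)))>0
for b in blobs(bd,2000):
   b=b&~((xx>300)&(yy<200)) 
   ct=max(cv2.findContours(b.astype(np.uint8),0,1)[0],key=len).reshape(-1,2)
   print('board',b.sum(),rect('top',b,.012))
for th in (.0205,):
  m=roi&(Z>th)&(Z<.07)
  for b in blobs(m,30):
    P=W[b][:,:2]*1000; r=cv2.minAreaRect(P.astype(np.float32))
    hull=cv2.convexHull(P.astype(np.float32)).reshape(-1,2)
    print(np.mean(np.nonzero(b)[::-1],axis=1).round(1),b.sum(),np.percentile(Z[b],95).round(4),np.round(r[0],1),np.round(r[1],1),round(r[2],1),P.mean(0).round(1))
    # extents in rack frame angle
    for a in (66.,68.,70.):
      y=np.array([np.cos(np.radians(a)),np.sin(np.radians(a))]); x=np.array([y[1],-y[0]])
      ex=[(hull@v).min() for v in (x,y)],[(hull@v).max() for v in (x,y)]
      cen=x*(ex[0][0]+ex[1][0])/2+y*(ex[0][1]+ex[1][1])/2
      print('  ',a,cen.round(1),(np.array(ex[1])-ex[0]).round(1))
E
```

```text
board 7579 (array([443.9, 348.1]), array([306.9, 110.1]), 66.9, array([442. , 345.4]), np.float64(66.8))
[208.  189.5] 825 0.0527 [492.3 458.6] [45.6 92.4] 68.8 [491.7 454.6]
   66.0 [492.2 458.9] [92.1 46. ]
   68.0 [492.3 458.6] [92.4 45.6]
   70.0 [492.4 458.6] [92.5 45.7]
[242.6 205.1] 141 0.031 [461.2 388.4] [23.  29.5] 85.9 [460.4 387.3]
   66.0 [461.5 388.2] [29.8 24.6]
   68.0 [461.4 388.2] [30.  24.3]
   70.0 [461.4 388.3] [30.  24.1]
[274.7 218.9] 132 0.0268 [430.6 319. ] [20.6 41.3] 89.3 [430.4 321.4]
   66.0 [429.1 322.7] [38.6 24.6]
   68.0 [429.1 322.3] [39.1 24.2]
   70.0 [429.1 321.9] [39.6 23.8]
[303.9 232.1] 654 0.0286 [402.6 261.4] [45.  77.7] 88.8 [402.1 261.6]
   66.0 [401.7 260.6] [75.4 52. ]
   68.0 [401.7 260.4] [76.1 51.2]
   70.0 [401.7 260.2] [76.7 50.3]
[332.6 219.6] 85 0.036 [426.1 202.7] [18.4 18.6] 88.5 [425.5 202.5]
   66.0 [426.  202.3] [21.  20.1]
   68.0 [426.  202.3] [20.9 20.1]
   70.0 [426.  202.4] [20.7 20. ]
[192.6 253.9] 154 0.0429 [361.5 486.4] [51.7 28.2] 49.3 [362.4 485.6]
   66.0 [359.9 490.2] [33.9 50. ]
   68.0 [359.6 490.6] [34.4 49.7]
   70.0 [359.3 491. ] [35.  49.4]
```

```bash
cat > plan.py <<'E'
from h import *
def plan(xyz,jaw,cmdpos=None):
    """target tcp (mm), jaw axis angle (deg, mod 180): shift in cm in current tool axes, turn deg"""
    s=robot.observe(); q=np.array(s['orientation']); T=R.from_quat(q[[1,2,3,0]]); M=T.as_matrix()
    p=np.array(s['tool_pos']) if cmdpos is None else np.array(cmdpos)/1000
    sh=M.T@(np.array(xyz)/1000-p)*100
    a=np.degrees(np.arctan2(M[1,0],M[0,0])); da=(jaw-a+90)%180-90
    j=np.radians(a+da); x=np.array([np.cos(j),np.sin(j),0]); y=np.array([0,0,-1.]); M2=np.c_[x,y,np.cross(x,y)]
    tv=np.degrees(R.from_matrix(M.T@M2).as_rotvec())
    print('t',round(float(s['clock']),2),'pos',(np.array(s['tool_pos'])*1000).round(1),'jaw',round(a,1),'ydir',M[:,1].round(3),'F',np.array(s['force']).round(1),'w',round(float(s['gripper_width']),3),'q6',round(s['joint_pos'][5],2))
    print('shift cm',sh.round(2),'turn',tv.round(1))
E
python3 - <<'E'
from plan import *
plan([396,261.4,130],88.8)
E
```

```text
t 0.1 pos [238.3 495.1 206.2] jaw 64.3 ydir [-0.001 -0.001 -1.   ] F [-1.   0.3 -1. ] w 1.0 q6 -0.2
shift cm [-14.2    7.63 -24.35] turn [ -0.  -24.5  -0.1]
```

Emit:
{"fn": "move_arm", "kwargs": {"rows": [[[-7,3,-12],[0,-8,0],0.41],[[-14.2,7.6,-24.4],[0,-16,0],0.41],[[-14.2,7.6,-24.4],[0,-24.5,0],0.41],[[-14.2,7.6,-24.4],[0,-24.5,0],0.41],[[-14.2,7.6,-24.4],[0,-24.5,0],0.41]], "newtons": 60}}

```text
clock: 0.6
tool_pos: [0.3684, 0.3031, 0.1448]
orientation: [0.505, -0.505, -0.495, 0.495]
force: [1.0, 0.2, -0.5]
gripper_width: 0.702
```

Run:
```python
from plan import *
plan([396,261.4,35],88.8)
```

```text
t 0.6 pos [368.4 303.1 144.8] jaw 88.9 ydir [-0. -0. -1.] F [ 1.   0.2 -0.5] w 0.702 q6 -1.1
shift cm [-4.12 10.98 -2.84] turn [-0.   0.1 -0. ]
```

Emit:
{"fn": "move_arm", "kwargs": {"rows": [[[-4.1,4,-2.8],[0,0,0],0.41],[[-4.1,4,-2.8],[0,0,0],0.41],[[-4.1,4,-2.8],[0,0,0],0.41],[[-4.1,4,-2.8],[0,0,0],0.41]]}}

```text
clock: 1.0
tool_pos: [0.3949, 0.2637, 0.1057]
orientation: [0.506, -0.505, -0.495, 0.495]
force: [-0.4, -0.1, 0.7]
gripper_width: 0.704
```

Run:
```python
from seg import *
from plan import plan
plan([396,261.4,30],88.8)
for n in("top","scene"):
    p,d=robot.snapshot(n); cv2.imwrite(f"pics/{n}1.png",p[:,:,::-1]); np.savez(f"{n}1.npz",p=p,d=d)
```

```text
t 1.0 pos [394.9 263.7 105.7] jaw 88.8 ydir [-0.     0.001 -1.   ] F [-0.4 -0.1  0.7] w 0.704 q6 -1.2
shift cm [-0.23  7.57 -0.12] turn [-0. -0.  0.]
```

View pics/scene1.png

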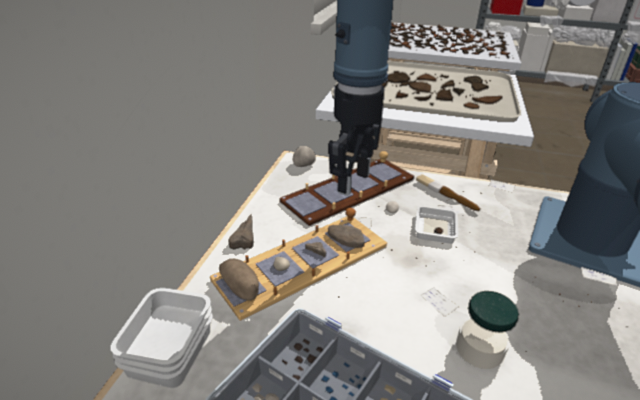

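View pics/top1.png

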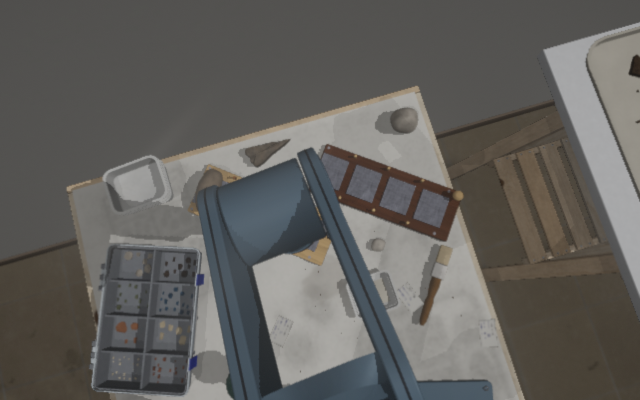

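Emit:
{"fn": "move_arm", "kwargs": {"rows": [[[-0.2,3.5,-0.1],[0,0,0],0.41],[[-0.2,6,-0.1],[0,0,0],0.41],[[-0.2,7.2,-0.1],[0,0,0],0.41],[[-0.2,7.2,-0.1],[0,0,0],0.41],[[-0.2,7.2,-0.1],[0,0,0],0.41]]}}

```text
clock: 1.6
tool_pos: [0.3962, 0.2622, 0.0343]
orientation: [-0.505, 0.505, 0.496, -0.495]
force: [-0.1, 0.2, 0.3]
gripper_width: 0.709
```

Run:
```python
from seg import *
from plan import plan
plan([396,261.4,15],88.8)
p,d=robot.snapshot("scene"); cv2.imwrite(f"pics/s2.png",cv2.resize(p[150:310,220:440],None,fx=3.5,fy=3.5)[:,:,::-1])
```

```text
t 1.6 pos [396.2 262.2  34.3] jaw 88.9 ydir [ 0.001  0.001 -1.   ] F [-0.1  0.2  0.3] w 0.709 q6 -1.2
shift cm [-0.08  1.93  0.02] turn [0.1 0.1 0. ]
```

View pics/s2.png

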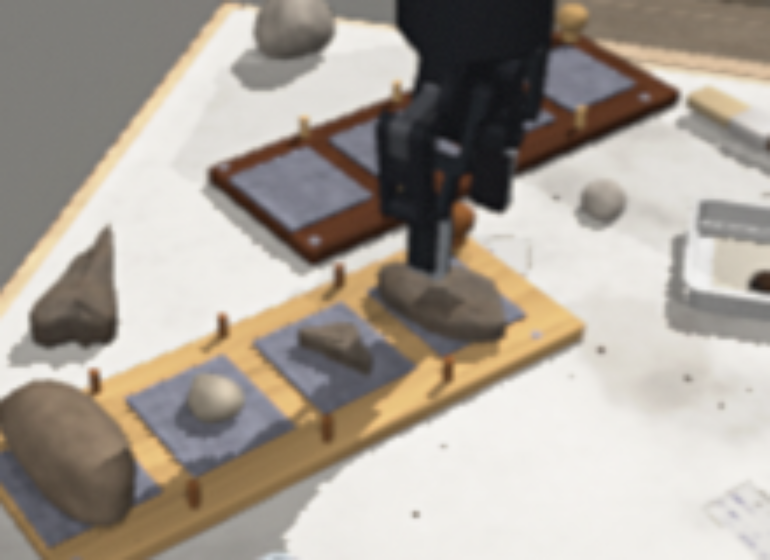

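Run:
```python
from h import *
for P in [(.396,.298,.039),(.396,.226,.039),(.396,.262,.034),(.4026,.2614,.030),(.4026+.04,.2614,.022),(.4026-.04,.2614,.022),(.426,.2025,.036)]:
    u=proj('scene',[P])[0]; print(P,((u-[220,150])*3.5).round(0))
d=np.load('scene1.npz')['d']
c,f,Rm,t=cam('scene')
for uv in [(347,235),(282,265),(317,246)]:
    o,dr=ray('scene',[uv]); print(uv,(o+dr[0]*np.median(d[uv[1]-2:uv[1]+3,uv[0]-2:uv[0]+3]))*1000)
```

```text
(0.396, 0.298, 0.039) [422. 312.]
(0.396, 0.226, 0.039) [486. 240.]
(0.396, 0.262, 0.034) [455. 282.]
(0.4026, 0.2614, 0.03) [444. 284.]
(0.4426, 0.2614, 0.022) [378. 272.]
(0.36260000000000003, 0.2614, 0.022) [511. 321.]
(0.426, 0.2025, 0.036) [457. 206.]
(347, 235) [398.02086318 269.03084249  27.84023014]
(282, 265) [453.77207962 395.52378382  26.48052197]
(317, 246) [430.23600222 321.52124011  25.18274613]
```

Run:
```python
from seg import *
from plan import plan
p,d=robot.snapshot("scene"); np.savez('s3.npz',p=p,d=d); W=heights('scene',d)*1000
for v in range(205,232,2): print(v,[tuple(int(a) for a in W[v,u]) for u in (336,340,344,348,355,360)])
plan([396,261.4,15],88.8)
```

```text
205 [(399, 313, 119), (386, 325, 131), (384, 313, 124), (384, 299, 116), (403, 230, 69), (393, 231, 73)]
207 [(396, 318, 119), (386, 324, 126), (384, 313, 120), (384, 299, 112), (403, 230, 65), (393, 231, 69)]
209 [(394, 321, 118), (386, 323, 122), (384, 313, 117), (383, 300, 109), (439, 153, 1), (392, 231, 65)]
211 [(394, 322, 115), (386, 322, 118), (385, 311, 112), (385, 296, 102), (417, 199, 32), (427, 152, 0)]
213 [(394, 321, 110), (386, 323, 114), (389, 302, 100), (385, 295, 97), (415, 203, 30), (424, 158, 0)]
215 [(403, 303, 92), (396, 303, 94), (390, 301, 95), (385, 294, 93), (428, 173, 2), (421, 163, 0)]
217 [(403, 304, 88), (395, 304, 91), (389, 301, 92), (385, 295, 89), (424, 182, 4), (415, 177, 5)]
219 [(403, 305, 84), (395, 304, 87), (389, 300, 87), (385, 294, 84), (417, 197, 12), (413, 182, 4)]
221 [(403, 304, 79), (395, 305, 83), (389, 302, 83), (385, 293, 80), (414, 202, 11), (409, 189, 4)]
223 [(402, 304, 75), (395, 303, 78), (389, 300, 78), (385, 294, 76), (411, 208, 11), (403, 203, 11)]
225 [(407, 296, 64), (395, 304, 74), (389, 300, 73), (385, 292, 70), (408, 214, 11), (400, 208, 10)]
227 [(427, 256, 26), (398, 298, 65), (389, 299, 69), (407, 246, 28), (397, 237, 26), (397, 214, 11)]
229 [(424, 263, 27), (417, 260, 28), (390, 297, 63), (405, 249, 25), (393, 245, 27), (394, 220, 11)]
231 [(422, 267, 26), (414, 264, 27), (408, 261, 27), (402, 256, 27), (391, 250, 27), (383, 245, 27)]
t 1.7 pos [396.9 262.   34.7] jaw 88.9 ydir [ 0.002  0.001 -1.   ] F [-0.5  0.2  0. ] w 0.707 q6 -1.2
shift cm [-0.07  1.97  0.09] turn [0.1 0.1 0.1]
```

Run:
```python
from seg import *
for nm,us,r in (('scene0.npz',(352,356,360,425,430),range(210,260,3)),('scene1.npz',(340,344,348,366,370),range(165,200,3))):
  W=heights('scene',np.load(nm)['d'])*1000
  for v in r: print(v,[tuple(int(a) for a in W[v,u]) for u in us])
```

```text
210 [(254, 557, 309), (263, 531, 290), (429, 148, 0), (218, 456, 261), (212, 459, 265)]
213 [(254, 557, 305), (259, 539, 293), (424, 158, 0), (218, 455, 257), (212, 458, 261)]
216 [(254, 557, 302), (256, 544, 294), (253, 543, 295), (217, 456, 254), (211, 458, 258)]
219 [(254, 557, 299), (255, 547, 293), (251, 546, 293), (216, 457, 251), (211, 459, 255)]
222 [(254, 557, 296), (254, 548, 290), (250, 548, 292), (216, 457, 247), (210, 459, 251)]
225 [(254, 556, 292), (254, 548, 287), (250, 548, 289), (215, 457, 244), (209, 460, 248)]
228 [(256, 550, 284), (254, 546, 282), (250, 548, 285), (291, 137, 0), (282, 133, 1)]
231 [(258, 547, 278), (254, 546, 279), (252, 542, 277), (287, 147, 1), (279, 141, 0)]
234 [(257, 547, 275), (254, 546, 275), (252, 542, 274), (280, 171, 13), (272, 169, 15)]
237 [(257, 547, 272), (254, 545, 272), (252, 542, 270), (279, 171, 5), (271, 168, 7)]
240 [(257, 547, 268), (254, 546, 268), (251, 542, 267), (278, 172, 0), (270, 167, 0)]
243 [(257, 548, 265), (254, 545, 264), (251, 543, 264), (275, 181, 0), (267, 176, 0)]
246 [(257, 547, 261), (254, 545, 260), (251, 5
[... 718 characters left out ...]
, (466, 24, 13)]
177 [(397, 308, 170), (383, 320, 181), (386, 301, 170), (385, 232, 136), (462, 33, 11)]
180 [(397, 306, 163), (390, 307, 167), (386, 300, 165), (462, 53, 13), (454, 50, 14)]
183 [(397, 306, 158), (389, 307, 161), (386, 300, 159), (456, 65, 13), (448, 62, 14)]
186 [(397, 306, 153), (389, 306, 155), (386, 300, 153), (451, 77, 14), (444, 71, 13)]
189 [(397, 306, 147), (389, 306, 150), (385, 299, 147), (446, 86, 12), (439, 80, 11)]
192 [(399, 300, 137), (389, 306, 144), (385, 300, 142), (442, 95, 11), (434, 91, 11)]
195 [(482, 140, 14), (472, 141, 18), (466, 133, 15), (437, 106, 11), (430, 99, 9)]
198 [(476, 150, 14), (471, 143, 12), (464, 136, 11), (434, 111, 7), (429, 100, 3)]
```

The scene depth puts the fingertips at z≈63 mm while the TCP reads 34. I'll go down step by step, checking force and picture.

Emit:
{"fn": "move_arm", "kwargs": {"rows": [[[0,0.6,0],[0,0,0],0.41],[[0,1.2,0],[0,0,0],0.41],[[0,1.6,0],[0,0,0],0.41],[[0,1.7,0],[0,0,0],0.41]]}}

```text
clock: 2.1
tool_pos: [0.3956, 0.2608, 0.0157]
orientation: [0.505, -0.505, -0.494, 0.495]
force: [-0.1, 0.6, -0.1]
gripper_width: 0.704
```

```bash
cat >> seg.py <<'E'
def tip(n='scene',x=(370,425),y=(285,315),save=None):
    """lowest z of scene-depth points in a box above 33 mm"""
    p,d=robot.snapshot(n); W=heights(n,d)*1000
    if save: cv2.imwrite(save,cv2.resize(p[150:310,220:440],None,fx=3.5,fy=3.5)[:,:,::-1])
    m=(W[...,0]>x[0])&(W[...,0]<x[1])&(W[...,1]>y[0])&(W[...,1]<y[1])&(W[...,2]>33)
    z=np.sort(W[m][:,2]); print('tip z low',z[:12].round(0),'n',len(z))
    return p,W
E
python3 - <<'E'
from seg import *
from plan import plan
plan([396,261.4,15],88.8)
tip(save='pics/s4.png')
E
```

```text
t 2.1 pos [395.6 260.8  15.7] jaw 88.8 ydir [-0.001 -0.    -1.   ] F [-0.1  0.6 -0.1] w 0.704 q6 -1.2
shift cm [ 0.06  0.07 -0.04] turn [-0.1 -0.  -0. ]
tip z low [44. 44. 45. 45. 45. 46. 46. 46. 47. 48. 48. 48.] n 4104
```

View pics/s4.png

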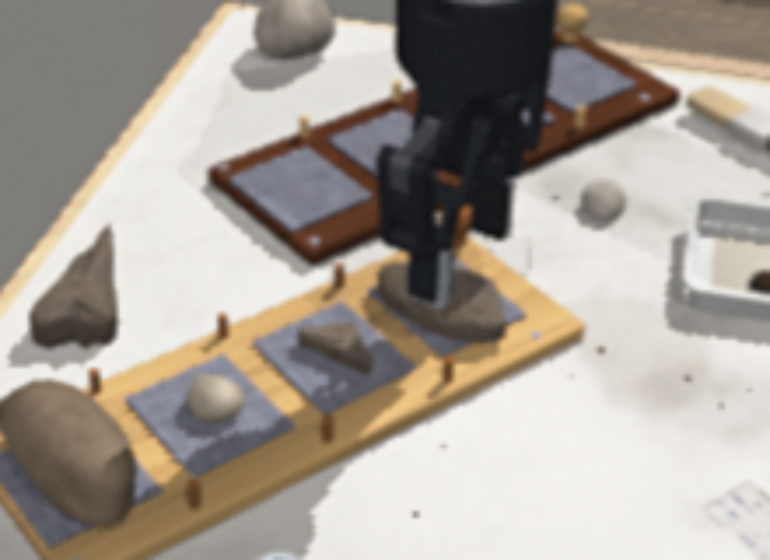

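No contact force, and the tip is seen at z≈44, a consistent 28 mm above the reported TCP. I'll trust the camera and continue down with force checks.

Emit:
{"fn": "move_arm", "kwargs": {"rows": [[[0,0.5,0],[0,0,0],0.41],[[0,1.0,0],[0,0,0],0.41],[[0,1.4,0],[0,0,0],0.41],[[0,1.5,0],[0,0,0],0.41]]}}

```text
clock: 2.55
tool_pos: [0.3957, 0.2609, 0.0007]
orientation: [0.505, -0.505, -0.494, 0.495]
force: [-1.1, 1.7, -0.0]
gripper_width: 0.705
```

Emit:
{"fn": "move_arm", "kwargs": {"rows": [[[0,0.3,0],[0,0,0],0.41],[[0,0.6,0],[0,0,0],0.41],[[0,0.7,0],[0,0,0],0.41]]}}

```text
clock: 2.85
tool_pos: [0.3959, 0.261, -0.0059]
orientation: [0.505, -0.505, -0.495, 0.495]
force: [-0.1, 0.1, 0.1]
gripper_width: 0.707
```

Run:
```python
from seg import *
from plan import plan
plan([396,261.4,-8],88.8)
tip(save='pics/s5.png')
```

```text
t 2.85 pos [395.9 261.   -5.9] jaw 88.8 ydir [-0. -0. -1.] F [-0.1  0.1  0.1] w 0.707 q6 -1.2
shift cm [ 0.04  0.21 -0.01] turn [-0. -0. -0.]
tip z low [33. 33. 33. 33. 33. 34. 34. 35. 35. 35. 35. 35.] n 3839
```

View pics/s5.png

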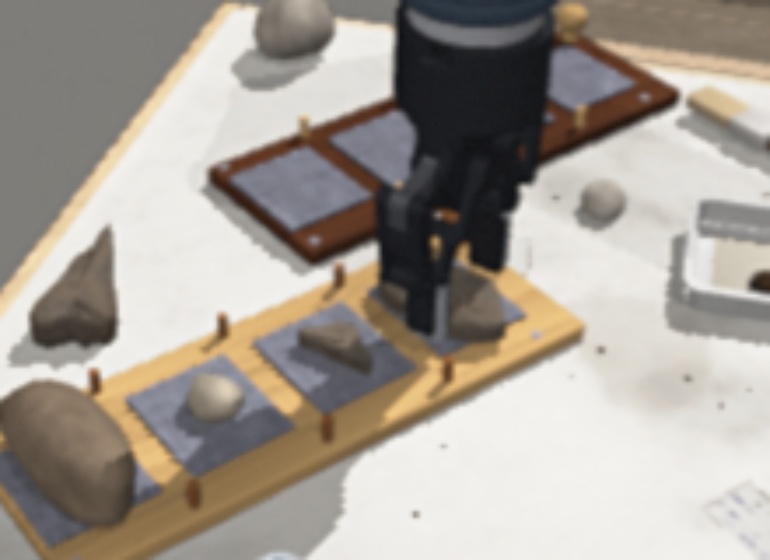

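Emit:
{"fn": "move_arm", "kwargs": {"rows": [[[0,0.1,0],[0,0,0],0.1],[[0,0.1,0],[0,0,0],-0.3],[[0,0.1,0],[0,0,0],-0.5],[[0,0.1,0],[0,0,0],-0.5],[[0,0.1,0],[0,0,0],-0.5]], "newtons": 50}}

```text
clock: 3.4
tool_pos: [0.3963, 0.261, -0.0061]
orientation: [-0.505, 0.505, 0.495, -0.495]
force: [0.3, -1.5, 5.7]
gripper_width: 0.515
```

Emit:
{"fn": "move_arm", "kwargs": {"rows": [[[0,-1,0],[0,0,0],-0.5],[[0,-4,0],[0,0,0],-0.5],[[0,-8,0],[0,0,0],-0.5],[[0,-11,0],[0,0,0],-0.5],[[0,-11,0],[0,0,0],-0.5]]}}

```text
clock: 3.9
tool_pos: [0.3992, 0.2623, 0.108]
orientation: [-0.504, 0.507, 0.498, -0.492]
force: [0.6, 0.5, -0.1]
gripper_width: 0.518
```

Run:
```python
from seg import *
from plan import plan
plan([529.5-6.1,203.9+2.5,100],68.1)
p,d=robot.snapshot('scene'); np.savez('s6.npz',p=p,d=d); cv2.imwrite('pics/s6.png',cv2.resize(p[130:290,220:440],None,fx=3.5,fy=3.5)[:,:,::-1])
```

```text
t 3.9 pos [399.2 262.3 108. ] jaw 88.8 ydir [ 0.009  0.003 -1.   ] F [ 0.6  0.5 -0.1] w 0.518 q6 -1.2
shift cm [ -5.33   0.89 -12.53] turn [ 0.4 20.7  0.3]
```

View pics/s6.png

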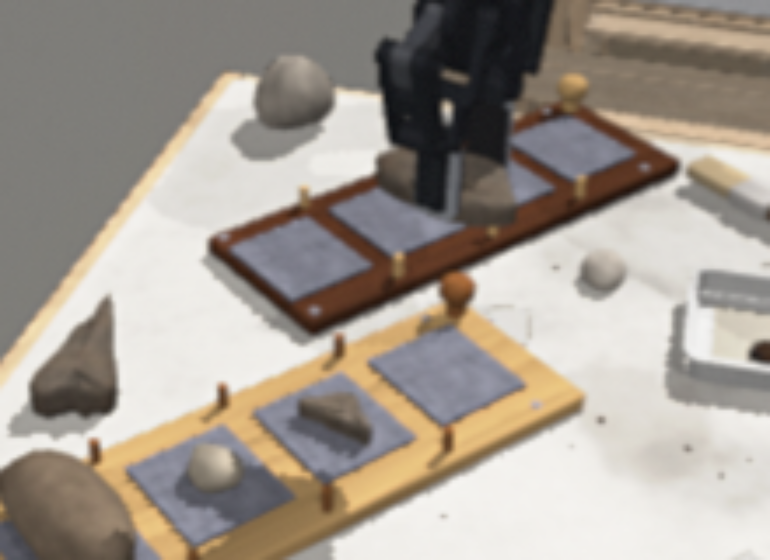

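Emit:
{"fn": "move_arm", "kwargs": {"rows": [[[-2.5,0.5,-5],[0,7,0],-0.5],[[-4.5,0.5,-10],[0,14,0],-0.5],[[-5.3,0.5,-12.5],[0,20.7,0],-0.5],[[-5.3,0.5,-12.5],[0,20.7,0],-0.5],[[-5.3,0.5,-12.5],[0,20.7,0],-0.5]]}}

```text
clock: 4.45
tool_pos: [0.5189, 0.2047, 0.0965]
orientation: [0.587, -0.585, -0.394, 0.397]
force: [-0.6, 0.3, -1.1]
gripper_width: 0.526
```

Emit:
{"fn": "move_arm", "kwargs": {"rows": [[[0,0,0],[0,0,0],-0.5],[[0,0,0],[0,0,0],-0.5]]}}

```text
clock: 4.65
tool_pos: [0.5182, 0.2059, 0.0979]
orientation: [0.586, -0.585, -0.396, 0.397]
force: [-0.4, 0.5, -0.3]
gripper_width: 0.522
```

Run:
```python
from seg import *
from plan import plan
plan([529.5-6.1,203.9+2.5,-5],68.1)
```

```text
t 4.65 pos [518.2 205.9  97.9] jaw 68.2 ydir [-0.002 -0.    -1.   ] F [-0.4  0.5 -0.3] w 0.522 q6 -1.01
shift cm [ 0.24 10.28 -0.48] turn [-0.1  0.1 -0. ]
```

Emit:
{"fn": "move_arm", "kwargs": {"rows": [[[0.2,4,-0.5],[0,0,0],-0.5],[[0.2,7,-0.5],[0,0,0],-0.5],[[0.2,8.5,-0.5],[0,0,0],-0.5],[[0.2,9.2,-0.5],[0,0,0],-0.5],[[0.2,9.2,-0.5],[0,0,0],-0.5]]}}

```text
clock: 5.15
tool_pos: [0.5241, 0.2058, 0.0058]
orientation: [0.586, -0.585, -0.396, 0.397]
force: [1.1, -0.2, -0.0]
gripper_width: 0.519
```

Run:
```python
from seg import *
from plan import plan
plan([529.5-6.1,203.9+2.5,-5],68.1)
p,d=robot.snapshot('scene'); cv2.imwrite('pics/s7.png',cv2.resize(p[100:260,220:440],None,fx=3.5,fy=3.5)[:,:,::-1])
```

```text
t 5.15 pos [524.1 205.8   5.8] jaw 68.1 ydir [-0.002 -0.    -1.   ] F [ 1.1 -0.2 -0. ] w 0.519 q6 -1.01
shift cm [0.03 1.08 0.09] turn [-0.1  0.  -0.1]
```

View pics/s7.png

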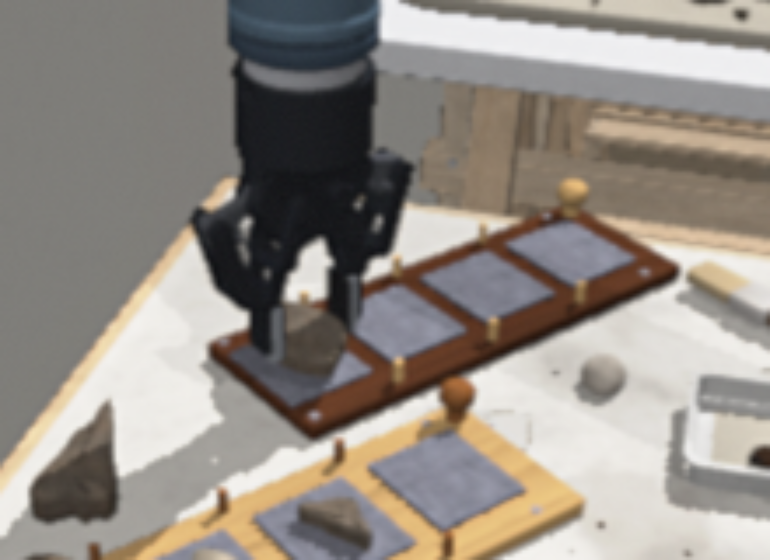

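Over the first pad, with the sherd well aligned. I'll lower it and release.

Emit:
{"fn": "move_arm", "kwargs": {"rows": [[[0,0.5,0.1],[0,0,0],-0.5],[[0,0.9,0.1],[0,0,0],-0.5],[[0,1.1,0.1],[0,0,0],-0.5],[[0,1.1,0.1],[0,0,0],-0.5]]}}

```text
clock: 5.6
tool_pos: [0.5243, 0.2057, -0.0047]
orientation: [0.586, -0.586, -0.396, 0.396]
force: [-0.0, 0.3, -1.1]
gripper_width: 0.522
```

Emit:
{"fn": "move_arm", "kwargs": {"rows": [[[0,0,0],[0,0,0],0.2],[[0,0,0],[0,0,0],0.35],[[0,0,0],[0,0,0],0.45],[[0,0,0],[0,0,0],0.45]]}}

```text
clock: 6.0
tool_pos: [0.5245, 0.2058, -0.0045]
orientation: [-0.586, 0.586, 0.396, -0.396]
force: [0.3, 0.7, 0.2]
gripper_width: 0.726
```

Emit:
{"fn": "move_arm", "kwargs": {"rows": [[[0,-1,0],[0,0,0],0.45],[[0,-4,0],[0,0,0],0.45],[[0,-8,0],[0,0,0],0.45],[[0,-11,0],[0,0,0],0.3],[[0,-11,0],[0,0,0],0.1]]}}

```text
clock: 6.5
tool_pos: [0.5279, 0.2065, 0.1111]
orientation: [-0.584, 0.587, 0.399, -0.393]
force: [0.2, -0.4, 0.2]
gripper_width: 0.553
```

Run:
```python
from seg import *
from plan import plan
plan([429.5,320,100],88.8)
p,d=robot.snapshot('scene'); cv2.imwrite('pics/s8.png',cv2.resize(p[100:260,220:440],None,fx=3.5,fy=3.5)[:,:,::-1])
```

```text
t 6.5 pos [527.9 206.5 111.1] jaw 68.1 ydir [ 0.01   0.002 -1.   ] F [ 0.2 -0.4  0.2] w 0.553 q6 -1.01
shift cm [ 6.85  1.04 13.38] turn [  0.5 -20.7   0.2]
```

View pics/s8.png

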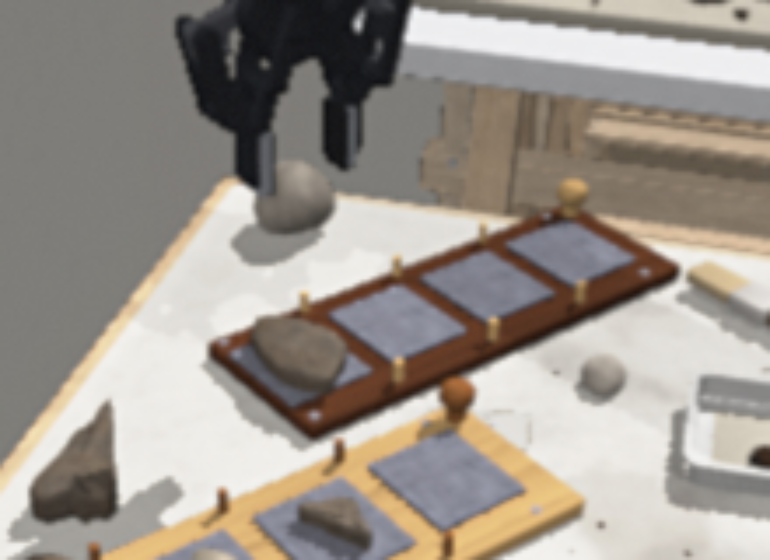

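Emit:
{"fn": "move_arm", "kwargs": {"rows": [[[3,0,5],[0,-7,0],0.06],[[5.5,0.5,10],[0,-14,0],0.06],[[6.9,1,13.4],[0,-21,0],0.06],[[6.9,1,13.4],[0,-21,0],0.06],[[6.9,1,13.4],[0,-21,0],0.06]]}}

```text
clock: 7.05
tool_pos: [0.424, 0.3203, 0.0945]
orientation: [0.504, -0.503, -0.496, 0.497]
force: [0.7, -0.2, 0.6]
gripper_width: 0.526
```

Emit:
{"fn": "move_arm", "kwargs": {"rows": [[[0,2,0],[0,0,0],0.06],[[0,4,0],[0,0,0],0.06],[[0,4,0],[0,0,0],0.06]]}}

```text
clock: 7.35
tool_pos: [0.4248, 0.3177, 0.0528]
orientation: [0.505, -0.504, -0.493, 0.497]
force: [-0.8, -0.5, -0.1]
gripper_width: 0.531
```

Run:
```python
from seg import *
from plan import plan
plan([430,320,-6],89.2)
W=heights('top',np.load('top0.npz')['d']); Z=W[...,2]; yy,xx=np.indices(Z.shape)
P=W[(Z>.0195)&(xx>258)&(xx<290)&(yy>205)&(yy<236)][:,:2]*1000
for a in range(60,106,4):
  y=np.array([np.cos(np.radians(a)),np.sin(np.radians(a))]); x=np.array([y[1],-y[0]]); print(a,np.ptp(P@x).round(1),np.ptp(P@y).round(1))
```

```text
t 7.35 pos [424.8 317.7  52.8] jaw 88.9 ydir [-0.005 -0.003 -1.   ] F [-0.8 -0.5 -0.1] w 0.531 q6 -1.12
shift cm [ 0.25  5.88 -0.54] turn [-0.3 -0.3 -0.2]
60 36.9 25.5
64 38.1 24.9
68 39.1 24.2
72 40.0 23.4
76 40.6 22.5
80 41.1 21.5
84 41.3 20.7
88 41.3 20.6
92 41.2 21.2
96 40.8 22.6
100 40.3 23.8
104 39.5 24.8
```

Emit:
{"fn": "move_arm", "kwargs": {"rows": [[[0.2,2,-0.5],[0,0,0],0.06],[[0.2,4,-0.5],[0,0,0],0.06],[[0.2,5.2,-0.5],[0,0,0],0.06],[[0.2,5.7,-0.5],[0,0,0],0.06],[[0.2,5.7,-0.5],[0,0,0],0.06]]}}

```text
clock: 7.85
tool_pos: [0.4309, 0.3212, -0.0018]
orientation: [0.504, -0.504, -0.495, 0.496]
force: [-0.2, 0.3, 0.0]
gripper_width: 0.532
```

Run:
```python
from seg import *
from plan import plan
plan([430,320,-6],89.2)
p,d=robot.snapshot('scene'); cv2.imwrite('pics/s9.png',cv2.resize(p[150:310,220:440],None,fx=3.5,fy=3.5)[:,:,::-1])
```

```text
t 7.85 pos [430.9 321.2  -1.8] jaw 89.0 ydir [-0.001 -0.    -1.   ] F [-0.2  0.3  0. ] w 0.532 q6 -1.12
shift cm [-0.13  0.42  0.09] turn [-0.  -0.2 -0. ]
```

View pics/s9.png

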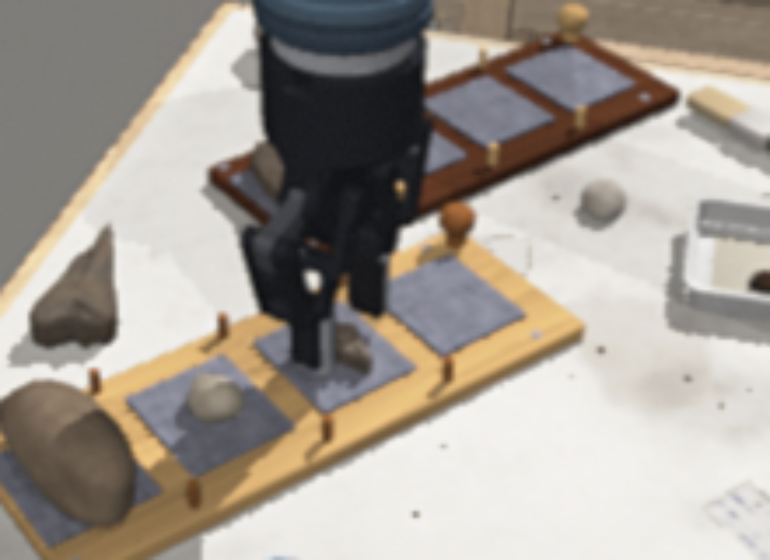

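Emit:
{"fn": "move_arm", "kwargs": {"rows": [[[-0.1,0.3,0.1],[0,0,0],0.06],[[-0.1,0.5,0.1],[0,0,0],-0.1],[[-0.1,0.5,0.1],[0,0,0],-0.4],[[-0.1,0.5,0.1],[0,0,0],-0.8],[[-0.1,0.5,0.1],[0,0,0],-0.8]], "newtons": 35}}

```text
clock: 8.4
tool_pos: [0.43, 0.321, -0.0062]
orientation: [-0.504, 0.504, 0.496, -0.496]
force: [-0.6, 0.9, 2.9]
gripper_width: 0.223
```

Emit:
{"fn": "move_arm", "kwargs": {"rows": [[[0,0,0],[0,0,0],-0.8],[[0,0,0],[0,0,0],-0.8]]}}

```text
clock: 8.6
tool_pos: [0.43, 0.321, -0.0062]
orientation: [-0.504, 0.504, 0.496, -0.496]
force: [-0.3, 1.4, 4.6]
gripper_width: 0.225
```

Emit:
{"fn": "move_arm", "kwargs": {"rows": [[[0,-0.5,0],[0,0,0],-0.8],[[0,-2,0],[0,0,0],-0.8],[[0,-5,0],[0,0,0],-0.8],[[0,-8,0],[0,0,0],-0.8],[[0,-8,0],[0,0,0],-0.8]]}}

```text
clock: 9.1
tool_pos: [0.4325, 0.3219, 0.0774]
orientation: [-0.503, 0.505, 0.498, -0.494]
force: [0.9, 0.1, -0.3]
gripper_width: 0.228
```

Run:
```python
from seg import *
from plan import plan
plan([502.2,135.6,90],72)
p,d=robot.snapshot('scene'); np.savez('s10.npz',p=p,d=d); cv2.imwrite('pics/s10.png',cv2.resize(p[130:270,260:400],None,fx=4,fy=4)[:,:,::-1])
```

```text
t 9.1 pos [432.5 321.9  77.4] jaw 89.1 ydir [ 0.007  0.003 -1.   ] F [ 0.9  0.1 -0.3] w 0.228 q6 -1.12
shift cm [-18.51  -1.27  -7.27] turn [ 0.4 17.1  0.2]
```

View pics/s10.png

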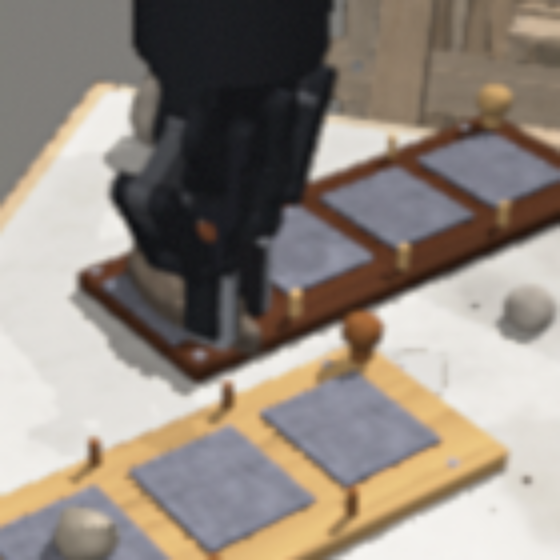

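Emit:
{"fn": "move_arm", "kwargs": {"rows": [[[-4,-1,-1.5],[0,5,0],-0.8],[[-8.5,-1.2,-3.5],[0,10,0],-0.8],[[-13,-1.2,-5],[0,17,0],-0.8],[[-17,-1.2,-6.5],[0,17,0],-0.8],[[-18.5,-1.2,-7.2],[0,17,0],-0.8]]}}

```text
clock: 9.65
tool_pos: [0.4989, 0.1309, 0.084]
orientation: [0.572, -0.572, -0.414, 0.416]
force: [-0.8, 0.5, -0.3]
gripper_width: 0.226
```

Emit:
{"fn": "move_arm", "kwargs": {"rows": [[[0,0,0],[0,0,0],-0.8],[[0,0,0],[0,0,0],-0.8]]}}

```text
clock: 9.85
tool_pos: [0.4979, 0.1345, 0.0842]
orientation: [0.573, -0.571, -0.415, 0.416]
force: [0.9, 0.6, -0.5]
gripper_width: 0.228
```

Run:
```python
from seg import *
from plan import plan
plan([502.2,135.6,5],72)
```

```text
t 9.85 pos [497.9 134.5  84.2] jaw 72.0 ydir [-0.003  0.    -1.   ] F [ 0.9  0.6 -0.5] w 0.228 q6 -1.21
shift cm [ 0.25  7.92 -0.4 ] turn [-0.1  0.  -0. ]
```

Emit:
{"fn": "move_arm", "kwargs": {"rows": [[[0.2,3,-0.4],[0,0,0],-0.8],[[0.2,6,-0.4],[0,0,0],-0.8],[[0.2,7.5,-0.4],[0,0,0],-0.8],[[0.2,7.9,-0.4],[0,0,0],-0.8],[[0.2,7.9,-0.4],[0,0,0],-0.8]]}}

```text
clock: 10.35
tool_pos: [0.5022, 0.1363, 0.0057]
orientation: [0.572, -0.571, -0.416, 0.417]
force: [0.3, -0.1, -0.5]
gripper_width: 0.227
```

Run:
```python
from seg import *
from plan import plan
plan([502.2,135.6,-5],72)
p,d=robot.snapshot('scene'); cv2.imwrite('pics/s11.png',cv2.resize(p[130:250,260:400],None,fx=4,fy=4)[:,:,::-1])
```

```text
t 10.35 pos [502.2 136.3   5.7] jaw 72.2 ydir [-0.002  0.    -1.   ] F [ 0.3 -0.1 -0.5] w 0.227 q6 -1.21
shift cm [-0.07  1.07 -0.03] turn [-0.1  0.2 -0. ]
```

View pics/s11.png

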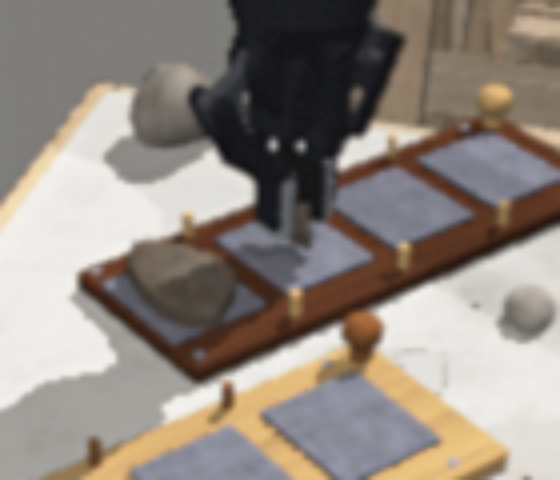

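Emit:
{"fn": "move_arm", "kwargs": {"rows": [[[-0.1,0.6,0],[0,0,0],-0.8],[[-0.1,1,0],[0,0,0],-0.8],[[-0.1,1.1,0],[0,0,0],-0.8],[[-0.1,1.1,0],[0,0,0],-0.8]]}}

```text
clock: 10.8
tool_pos: [0.503, 0.1343, -0.0046]
orientation: [-0.572, 0.572, 0.416, -0.416]
force: [-0.2, -0.1, -0.6]
gripper_width: 0.224
```

Emit:
{"fn": "move_arm", "kwargs": {"rows": [[[0,0,0],[0,0,0],-0.4],[[0,0,0],[0,0,0],-0.2],[[0,0,0],[0,0,0],0],[[0,0,0],[0,0,0],0.06]]}}

```text
clock: 11.2
tool_pos: [0.5031, 0.1343, -0.0045]
orientation: [-0.572, 0.572, 0.416, -0.416]
force: [-0.9, 0.7, 0.3]
gripper_width: 0.533
```

Emit:
{"fn": "move_arm", "kwargs": {"rows": [[[0,-1,0],[0,0,0],0.06],[[0,-4,0],[0,0,0],0.06],[[0,-8,0],[0,0,0],0.06],[[0,-10,0],[0,0,0],0.06],[[0,-10,0],[0,0,0],0.06]]}}

```text
clock: 11.7
tool_pos: [0.5057, 0.1345, 0.0995]
orientation: [-0.57, 0.573, 0.418, -0.414]
force: [0.3, -0.7, 0.2]
gripper_width: 0.533
```

Run:
```python
from seg import *
from plan import plan
plan([461.3,388.3,90],72)
p,d=robot.snapshot('scene'); cv2.imwrite('pics/s12.png',cv2.resize(p[130:250,260:400],None,fx=4,fy=4)[:,:,::-1])
```

```text
t 11.7 pos [505.7 134.5  99.5] jaw 72.1 ydir [ 0.008  0.    -1.   ] F [ 0.3 -0.7  0.2] w 0.533 q6 -1.21
shift cm [22.78  0.93 12.04] turn [0.4 0.1 0.2]
```

View pics/s12.png

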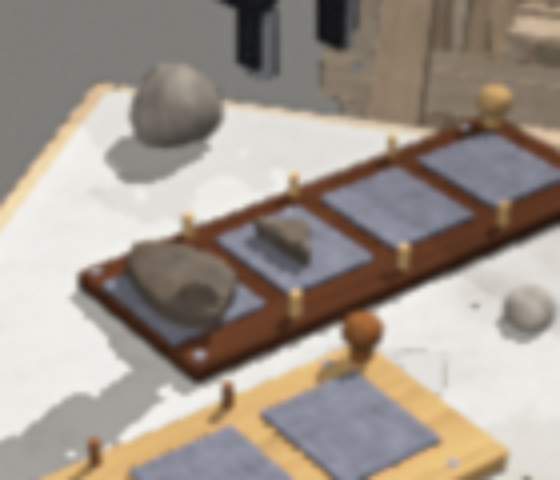

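Emit:
{"fn": "move_arm", "kwargs": {"rows": [[[4,0.5,2],[0,0,0],0.06],[[9,0.9,5],[0,0,0],0.06],[[13.5,0.9,7],[0,0,0],0.06],[[18,0.9,9.5],[0,0,0],0.06],[[22.8,0.9,12],[0,0,0],0.06]]}}

```text
clock: 12.25
tool_pos: [0.4596, 0.3764, 0.0848]
orientation: [0.572, -0.572, -0.415, 0.417]
force: [1.1, -0.7, 0.5]
gripper_width: 0.53
```

Emit:
{"fn": "move_arm", "kwargs": {"rows": [[[0.5,1,0],[0,0,0],0.06],[[0.5,2.5,0],[0,0,0],0.06],[[0.5,3,0],[0,0,0],0.06],[[0.5,3,0],[0,0,0],0.06]]}}

```text
clock: 12.65
tool_pos: [0.4615, 0.3785, 0.0544]
orientation: [0.572, -0.572, -0.414, 0.417]
force: [0.5, -0.0, 0.5]
gripper_width: 0.532
```

Run:
```python
from seg import *
from plan import plan
plan([461.3,388.3,-5],72)
```

```text
t 12.65 pos [461.5 378.5  54.4] jaw 72.1 ydir [-0.004 -0.002 -1.   ] F [ 0.5 -0.   0.5] w 0.532 q6 -0.76
shift cm [0.95 5.94 0.3 ] turn [-0.2  0.1 -0.2]
```

Emit:
{"fn": "move_arm", "kwargs": {"rows": [[[0.9,0.5,0.3],[0,0,0],0.06],[[0.9,3,0.3],[0,0,0],0.06],[[0.9,4.2,0.3],[0,0,0],0.06],[[0.9,4.4,0.3],[0,0,0],0.06],[[0.9,4.4,0.3],[0,0,0],0.06]]}}

```text
clock: 13.15
tool_pos: [0.4626, 0.3892, 0.0123]
orientation: [0.572, -0.572, -0.416, 0.416]
force: [0.0, 0.2, 0.1]
gripper_width: 0.532
```

Run:
```python
from seg import *
from plan import plan
plan([461.3,388.3,-6],72)
p,d=robot.snapshot('scene'); cv2.imwrite('pics/s13.png',cv2.resize(p[180:320,210:350],None,fx=4,fy=4)[:,:,::-1])
```

```text
t 13.15 pos [462.6 389.2  12.3] jaw 72.1 ydir [-0.001 -0.    -1.   ] F [0.  0.2 0.1] w 0.532 q6 -0.74
shift cm [-0.13  1.83  0.09] turn [-0.   0.1 -0. ]
```

View pics/s13.png

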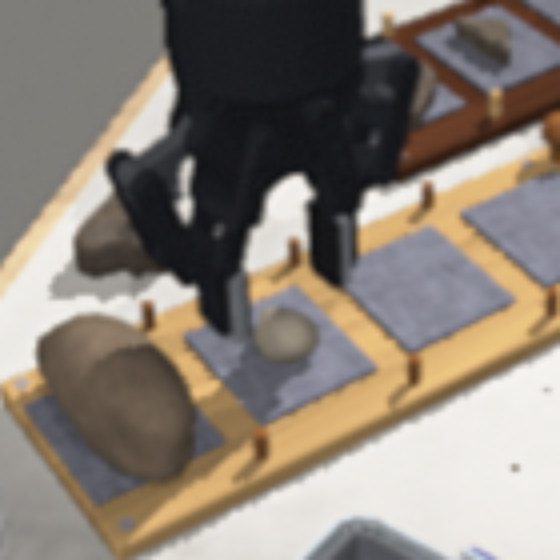

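Fingers straddle the pebble. Lower and close.

Emit:
{"fn": "move_arm", "kwargs": {"rows": [[[-0.1,0.8,0.1],[0,0,0],0.06],[[-0.1,1.5,0.1],[0,0,0],0.06],[[-0.1,1.8,0.1],[0,0,0],0.06],[[-0.1,1.8,0.1],[0,0,0],0.06]], "newtons": 35}}

```text
clock: 13.6
tool_pos: [0.4609, 0.3885, -0.0063]
orientation: [0.572, -0.572, -0.416, 0.417]
force: [-0.3, -0.2, -0.5]
gripper_width: 0.533
```

Emit:
{"fn": "move_arm", "kwargs": {"rows": [[[0,0,0],[0,0,0],-0.2],[[0,0,0],[0,0,0],-0.5],[[0,0,0],[0,0,0],-0.8],[[0,0,0],[0,0,0],-0.8],[[0,0,0],[0,0,0],-0.8]]}}

```text
clock: 14.1
tool_pos: [0.4616, 0.3888, -0.0052]
orientation: [-0.572, 0.572, 0.416, -0.416]
force: [-1.4, -1.2, 3.3]
gripper_width: 0.264
```

Emit:
{"fn": "move_arm", "kwargs": {"rows": [[[0,-0.5,0],[0,0,0],-0.8],[[0,-2,0],[0,0,0],-0.8],[[0,-5,0],[0,0,0],-0.8],[[0,-8,0],[0,0,0],-0.8],[[0,-8,0],[0,0,0],-0.8]]}}

```text
clock: 14.6
tool_pos: [0.4643, 0.3906, 0.0791]
orientation: [-0.571, 0.572, 0.419, -0.413]
force: [0.6, -0.1, 0.0]
gripper_width: 0.262
```

Run:
```python
from seg import *
from plan import plan
plan([474.4,67,90],68)
p,d=robot.snapshot('scene'); cv2.imwrite('pics/s14.png',cv2.resize(p[150:290,210:350],None,fx=4,fy=4)[:,:,::-1])
```

```text
t 14.6 pos [464.3 390.6  79.1] jaw 72.1 ydir [ 0.008  0.004 -1.   ] F [ 0.6 -0.1  0. ] w 0.262 q6 -0.74
shift cm [-30.47  -1.22 -10.92] turn [0.3 4.1 0.4]
```

View pics/s14.png

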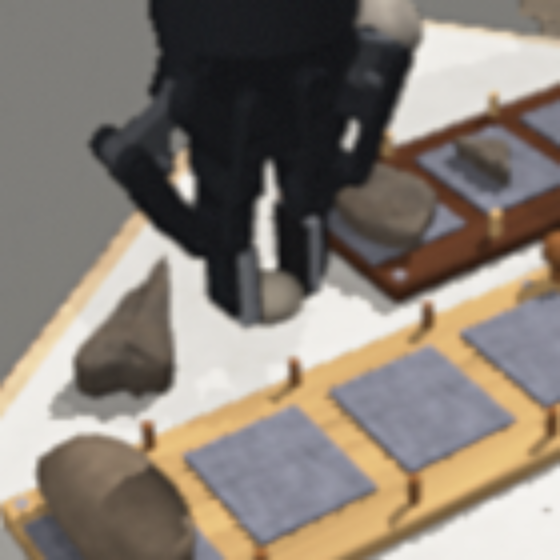

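Pebble held. Now I'll carry it.

Emit:
{"fn": "move_arm", "kwargs": {"rows": [[[-4,-1,-1.5],[0,2,0],-0.8],[[-8.5,-1.2,-3.5],[0,4,0],-0.8],[[-13,-1.2,-5],[0,4,0],-0.8],[[-17.5,-1.2,-6.5],[0,4,0],-0.8],[[-22,-1.2,-8],[0,4,0],-0.8]]}}

```text
clock: 15.15
tool_pos: [0.4687, 0.1531, 0.0853]
orientation: [0.586, -0.586, -0.395, 0.397]
force: [0.3, -1.0, -0.5]
gripper_width: 0.263
```

Emit:
{"fn": "move_arm", "kwargs": {"rows": [[[-4,0,-1.3],[0,0,0],-0.8],[[-8,0,-2.6],[0,0,0],-0.8],[[-8,0,-2.6],[0,0,0],-0.8],[[-8,0,-2.6],[0,0,0],-0.8]]}}

```text
clock: 15.55
tool_pos: [0.4635, 0.0703, 0.0856]
orientation: [0.587, -0.586, -0.395, 0.395]
force: [0.4, 0.1, -0.4]
gripper_width: 0.264
```

Run:
```python
from seg import *
from plan import plan
plan([474.4,67,5],68)
```

```text
t 15.55 pos [463.5  70.3  85.6] jaw 67.9 ydir [-0.002  0.001 -1.   ] F [ 0.4  0.1 -0.4] w 0.264 q6 -1.27
shift cm [ 0.11  8.06 -1.15] turn [-0.1 -0.1 -0. ]
```

Emit:
{"fn": "move_arm", "kwargs": {"rows": [[[0,3,-1.1],[0,0,0],-0.8],[[0,6,-1.1],[0,0,0],-0.8],[[0,7.7,-1.1],[0,0,0],-0.8],[[0,8.2,-1.1],[0,0,0],-0.8],[[0,8.2,-1.1],[0,0,0],-0.8]]}}

```text
clock: 16.05
tool_pos: [0.4735, 0.0681, 0.0036]
orientation: [0.586, -0.585, -0.396, 0.397]
force: [-0.2, 0.5, -0.8]
gripper_width: 0.26
```

Run:
```python
from seg import *
from plan import plan
plan([474.4,67,-4.5],68)
```

```text
t 16.05 pos [473.5  68.1   3.6] jaw 68.2 ydir [-0.002  0.    -1.   ] F [-0.2  0.5 -0.8] w 0.26 q6 -1.28
shift cm [-0.07  0.81 -0.13] turn [-0.1  0.2 -0. ]
```

Emit:
{"fn": "move_arm", "kwargs": {"rows": [[[-0.1,0.5,-0.1],[0,0,0],-0.8],[[-0.1,0.8,-0.1],[0,0,0],-0.8],[[-0.1,0.9,-0.1],[0,0,0],-0.8],[[-0.1,0.9,-0.1],[0,0,0],-0.8]]}}

```text
clock: 16.45
tool_pos: [0.4751, 0.0655, -0.0043]
orientation: [-0.586, 0.586, 0.396, -0.396]
force: [0.3, 0.4, -0.4]
gripper_width: 0.259
```

Emit:
{"fn": "move_arm", "kwargs": {"rows": [[[0,0,0],[0,0,0],-0.4],[[0,0,0],[0,0,0],-0.3],[[0,0,0],[0,0,0],-0.1],[[0,0,0],[0,0,0],0.06]]}}

```text
clock: 16.85
tool_pos: [0.4749, 0.0654, -0.0045]
orientation: [-0.586, 0.586, 0.396, -0.396]
force: [0.5, -0.3, -0.8]
gripper_width: 0.531
```

Emit:
{"fn": "move_arm", "kwargs": {"rows": [[[0,-1,0],[0,0,0],0.06],[[0,-4,0],[0,0,0],0.1],[[0,-8,0],[0,0,0],0.45],[[0,-11,0],[0,0,0],0.45],[[0,-11,0],[0,0,0],0.45]]}}

```text
clock: 17.35
tool_pos: [0.4783, 0.0653, 0.1104]
orientation: [-0.584, 0.588, 0.398, -0.393]
force: [-0.1, 0.0, -0.4]
gripper_width: 0.725
```

Run:
```python
from seg import *
from plan import plan
plan([492.3,458.6,110],68.8)
p,d=robot.snapshot('scene'); cv2.imwrite('pics/s15.png',cv2.resize(p[120:320,200:430],None,fx=3,fy=3)[:,:,::-1])
```

```text
t 17.35 pos [478.3  65.3 110.4] jaw 68.1 ydir [ 0.009 -0.001 -1.   ] F [-0.1  0.  -0.4] w 0.725 q6 -1.28
shift cm [3.702e+01 2.000e-02 1.337e+01] turn [ 0.5 -0.7  0.1]
```

View pics/s15.png

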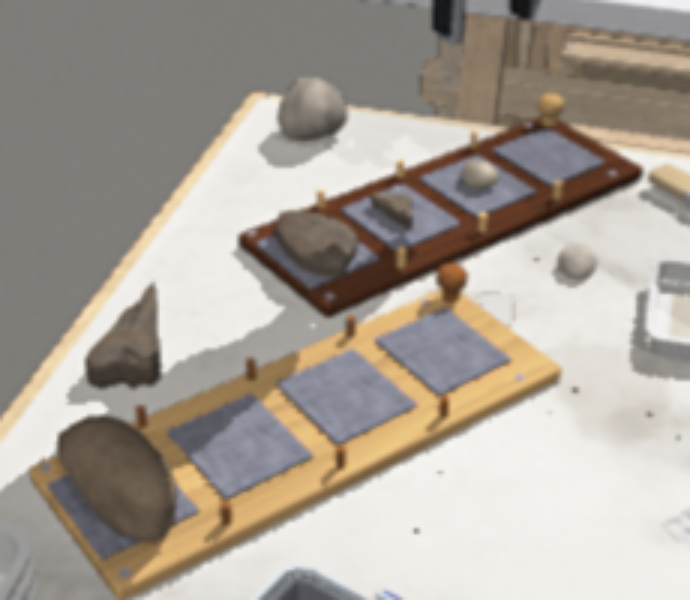

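Emit:
{"fn": "move_arm", "kwargs": {"rows": [[[4.5,0,1.5],[0,0,0],0.55],[[9,0,3.2],[0,0,0],0.55],[[13.5,0,4.8],[0,0,0],0.55],[[18,0,6.5],[0,0,0],0.55],[[22.5,0,8.2],[0,0,0],0.55]]}}

```text
clock: 17.9
tool_pos: [0.4816, 0.3064, 0.1042]
orientation: [0.586, -0.586, -0.395, 0.397]
force: [1.2, -0.8, -0.0]
gripper_width: 0.775
```

Emit:
{"fn": "move_arm", "kwargs": {"rows": [[[4.5,0,1.6],[0,0,0],0.55],[[9,0,3.2],[0,0,0],0.55],[[14,0,5],[0,0,0],0.55],[[14.5,0,5.2],[0,0,0],0.55],[[14.5,0,5.2],[0,0,0],0.55]]}}

```text
clock: 18.4
tool_pos: [0.4872, 0.4599, 0.1035]
orientation: [-0.585, 0.585, 0.396, -0.398]
force: [-0.8, -0.2, -0.3]
gripper_width: 0.773
```

Run:
```python
from seg import *
from plan import plan
plan([492.3,458.6,30],68.8)
```

```text
t 18.4 pos [487.2 459.9 103.5] jaw 68.3 ydir [-0.002 -0.002 -1.   ] F [-0.8 -0.2 -0.3] w 0.773 q6 -0.6
shift cm [ 0.09  7.35 -0.53] turn [-0.1 -0.5 -0.1]
```

Emit:
{"fn": "move_arm", "kwargs": {"rows": [[[0.1,1,-0.4],[0,0,0],0.55],[[0.1,4,-0.4],[0,0,0],0.55],[[0.1,6.3,-0.4],[0,0,0],0.55],[[0.1,7,-0.4],[0,0,0],0.55],[[0.1,7,-0.4],[0,0,0],0.55]]}}

```text
clock: 18.9
tool_pos: [0.4923, 0.4559, 0.0337]
orientation: [-0.586, 0.586, 0.394, -0.397]
force: [0.4, -0.2, 0.4]
gripper_width: 0.776
```

Run:
```python
from seg import *
from plan import plan
plan([492.3,458.6,-7],68.8)
p,d=robot.snapshot('scene'); cv2.imwrite('pics/s16.png',cv2.resize(p[180:320,190:330],None,fx=4,fy=4)[:,:,::-1])
```

```text
t 18.9 pos [492.3 455.9  33.7] jaw 68.0 ydir [-0.003 -0.002 -1.   ] F [ 0.4 -0.2  0.4] w 0.776 q6 -0.61
shift cm [0.27 4.07 0.09] turn [-0.1 -0.8 -0.2]
```

View pics/s16.png

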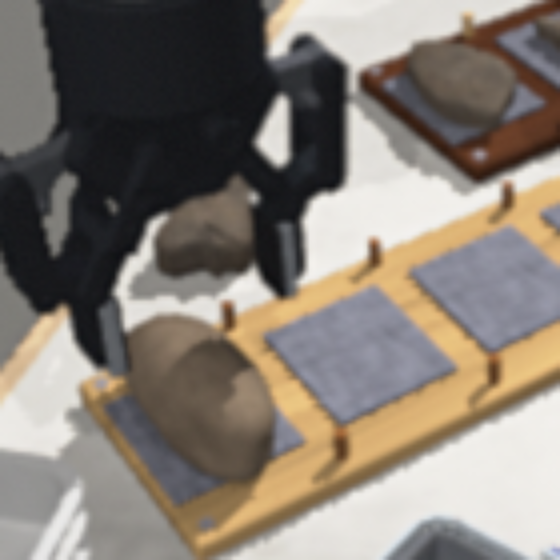

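Run:
```python
from h import *
for P in [(.5046,.4865,.062),(.480,.4253,.062),(.5046,.4865,.022),(.480,.4253,.022),(.4923,.4586,.034)]:
    print(P,((proj('scene',[P])[0]-[190,180])*4).round(0))
```

```text
(0.5046, 0.4865, 0.062) [117. 362.]
(0.48, 0.4253, 0.062) [268. 294.]
(0.5046, 0.4865, 0.022) [129. 437.]
(0.48, 0.4253, 0.022) [275. 367.]
(0.4923, 0.4586, 0.034) [196. 384.]
```

Emit:
{"fn": "move_arm", "kwargs": {"rows": [[[0.3,1,0.1],[0,-0.8,0],0.55],[[0.3,2.2,0.1],[0,-0.8,0],0.55],[[0.3,3.2,0.1],[0,-0.8,0],0.55],[[0.3,3.8,0.1],[0,-0.8,0],0.55],[[0.3,3.8,0.1],[0,-0.8,0],0.55]], "newtons": 70}}

```text
clock: 19.45
tool_pos: [0.4919, 0.4608, -0.0042]
orientation: [0.583, -0.583, -0.399, 0.401]
force: [0.7, 0.4, -1.2]
gripper_width: 0.776
```

Emit:
{"fn": "move_arm", "kwargs": {"rows": [[[0,0.1,0],[0,0,0],0.3],[[0,0.1,0],[0,0,0],0.1],[[0,0.1,0],[0,0,0],-0.3],[[0,0.1,0],[0,0,0],-0.3],[[0,0.1,0],[0,0,0],-0.3]]}}

```text
clock: 19.95
tool_pos: [0.4932, 0.4615, -0.0027]
orientation: [-0.583, 0.583, 0.4, -0.4]
force: [-2.7, -1.3, 5.6]
gripper_width: 0.504
```

Emit:
{"fn": "move_arm", "kwargs": {"rows": [[[0,-0.5,0],[0,0,0],-0.3],[[0,-2,0],[0,0,0],-0.3],[[0,-5,0],[0,0,0],-0.3],[[0,-9,0],[0,0,0],-0.3],[[0,-10,0],[0,0,0],-0.3]]}}

```text
clock: 20.45
tool_pos: [0.4955, 0.4634, 0.1024]
orientation: [0.583, -0.583, -0.403, 0.397]
force: [1.2, -0.2, -1.0]
gripper_width: 0.506
```

Run:
```python
from seg import *
from plan import plan
plan([446.9,-1.4,110],68)
p,d=robot.snapshot('scene'); cv2.imwrite('pics/s17.png',cv2.resize(p[150:290,190:330],None,fx=4,fy=4)[:,:,::-1])
```

```text
t 20.45 pos [495.5 463.4 102.4] jaw 68.9 ydir [ 0.008  0.005 -1.   ] F [ 1.2 -0.2 -1. ] w 0.506 q6 -0.61
shift cm [-45.1   -1.04 -12.2 ] turn [0.3 0.9 0.4]
```

View pics/s17.png

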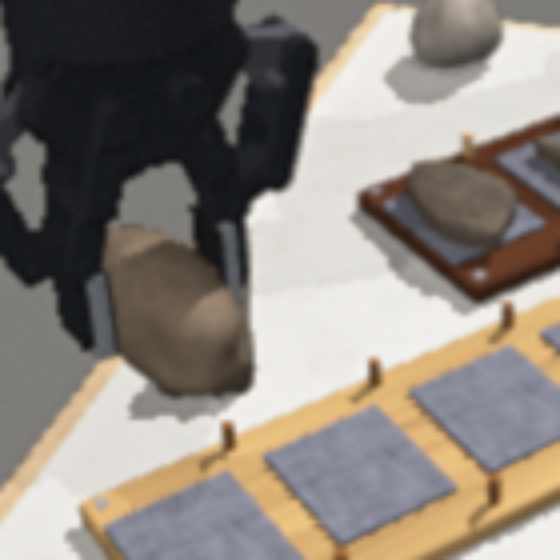

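Emit:
{"fn": "move_arm", "kwargs": {"rows": [[[-3,-0.5,-0.8],[0,0,0],-0.3],[[-7,-1,-1.9],[0,0,0],-0.3],[[-11.5,-1,-3.1],[0,0,0],-0.3],[[-16,-1,-4.3],[0,0,0],-0.3],[[-20.5,-1,-5.5],[0,0.9,0],-0.3]]}}

```text
clock: 21.0
tool_pos: [0.4689, 0.2485, 0.1052]
orientation: [0.586, -0.586, -0.395, 0.396]
force: [1.5, -0.0, -1.8]
gripper_width: 0.501
```

Emit:
{"fn": "move_arm", "kwargs": {"rows": [[[-4.5,0,-1.2],[0,0,0],-0.3],[[-9,0,-2.4],[0,0,0],-0.3],[[-13.5,0,-3.6],[0,0,0],-0.3],[[-18,0,-4.8],[0,0,0],-0.3],[[-22,0,-5.9],[0,0,0],-0.3]]}}

```text
clock: 21.5
tool_pos: [0.4411, 0.0225, 0.1055]
orientation: [0.587, -0.586, -0.395, 0.396]
force: [0.5, -0.0, -1.9]
gripper_width: 0.502
```

Emit:
{"fn": "move_arm", "kwargs": {"rows": [[[-1,0,-0.3],[0,0,0],-0.3],[[-1,0,-0.3],[0,0,0],-0.3],[[-1,0,-0.3],[0,0,0],-0.3]]}}

```text
clock: 21.8
tool_pos: [0.4413, 0.0145, 0.1059]
orientation: [0.587, -0.586, -0.395, 0.395]
force: [0.2, -0.3, -2.4]
gripper_width: 0.507
```

Run:
```python
from seg import *
from plan import plan
plan([446.9,-1.4,15],68)
```

```text
t 21.8 pos [441.3  14.5 105.9] jaw 67.9 ydir [-0.001  0.001 -1.   ] F [ 0.2 -0.3 -2.4] w 0.507 q6 -1.41
shift cm [-1.26  9.09 -1.13] turn [-0.1 -0.1  0. ]
```

Emit:
{"fn": "move_arm", "kwargs": {"rows": [[[-1.2,1,-1.1],[0,0,0],-0.3],[[-1.2,4,-1.1],[0,0,0],-0.3],[[-1.2,7,-1.1],[0,0,0],-0.3],[[-1.2,8.8,-1.1],[0,0,0],-0.3],[[-1.2,8.8,-1.1],[0,0,0],-0.3]]}}

```text
clock: 22.3
tool_pos: [0.445, 0.0008, 0.016]
orientation: [0.588, -0.584, -0.395, 0.397]
force: [-1.2, -0.0, -2.1]
gripper_width: 0.504
```

Run:
```python
from seg import *
from plan import plan
plan([446.9,-1.4,-2],68)
p,d=robot.snapshot('scene'); cv2.imwrite('pics/s18.png',cv2.resize(p[130:250,290:430],None,fx=4,fy=4)[:,:,::-1])
```

```text
t 22.3 pos [445.    0.8  16. ] jaw 68.1 ydir [-0.006  0.002 -1.   ] F [-1.2 -0.  -2.1] w 0.504 q6 -1.44
shift cm [-0.13  1.8  -0.27] turn [-0.4  0.1 -0. ]
```

View pics/s18.png

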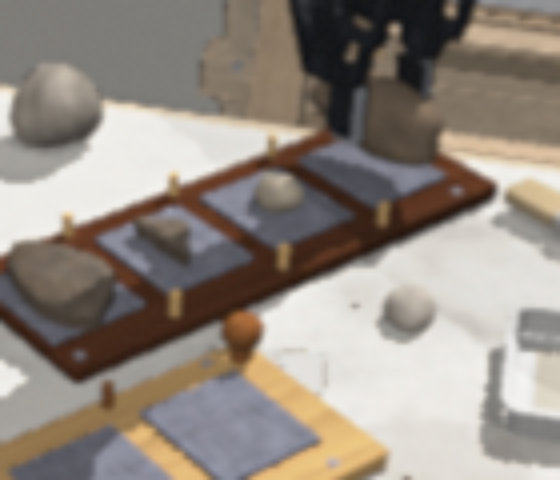

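Emit:
{"fn": "move_arm", "kwargs": {"rows": [[[-0.1,0.8,-0.2],[0,0,0],-0.3],[[-0.1,1.4,-0.2],[0,0,0],-0.3],[[-0.1,1.7,-0.2],[0,0,0],-0.3],[[-0.1,1.8,-0.2],[0,0,0],-0.3]]}}

```text
clock: 22.75
tool_pos: [0.4488, -0.003, 0.0004]
orientation: [-0.586, 0.586, 0.395, -0.395]
force: [0.2, 0.8, -2.8]
gripper_width: 0.499
```

Run:
```python
from seg import *
from plan import plan
plan([446.9,-1.4,-2],68)
p,d=robot.snapshot('scene'); cv2.imwrite('pics/s19.png',cv2.resize(p[130:250,290:430],None,fx=4,fy=4)[:,:,::-1])
```

```text
t 22.75 pos [ 4.488e+02 -3.000e+00  4.000e-01] jaw 68.0 ydir [ 0.  0. -1.] F [ 0.2  0.8 -2.8] w 0.499 q6 -1.44
shift cm [0.08 0.24 0.24] turn [ 0. -0.  0.]
```

View pics/s19.png

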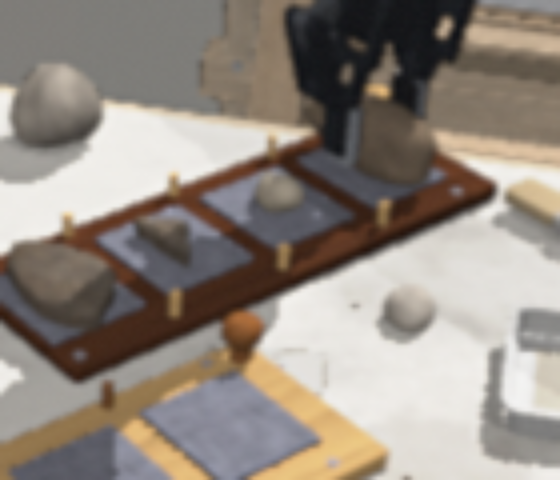

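Emit:
{"fn": "move_arm", "kwargs": {"rows": [[[0,0.1,0.2],[0,0,0],-0.3],[[0,0.3,0.2],[0,0,0],-0.3],[[0,0.3,0.2],[0,0,0],-0.3]]}}

```text
clock: 23.1
tool_pos: [0.4468, -0.0023, -0.0026]
orientation: [-0.586, 0.586, 0.395, -0.395]
force: [-0.0, 0.3, -2.5]
gripper_width: 0.501
```

Emit:
{"fn": "move_arm", "kwargs": {"rows": [[[0,0,0],[0,0,0],0.1],[[0,0,0],[0,0,0],0.2],[[0,0,0],[0,0,0],0.3],[[0,0,0],[0,0,0],0.4],[[0,0,0],[0,0,0],0.45]]}}

```text
clock: 23.6
tool_pos: [0.447, -0.0024, -0.0025]
orientation: [-0.586, 0.586, 0.395, -0.395]
force: [0.6, -0.2, -0.1]
gripper_width: 0.725
```

Emit:
{"fn": "move_arm", "kwargs": {"rows": [[[0,-1,0],[0,0,0],0.45],[[0,-4,0],[0,0,0],0.45],[[0,-8,0],[0,0,0],0.45],[[0,-12,0],[0,0,0],0.45],[[0,-15,0],[0,0,0],0.45]]}}

```text
clock: 24.1
tool_pos: [0.4475, -0.0024, 0.1506]
orientation: [-0.585, 0.587, 0.396, -0.395]
force: [0.4, -0.6, 0.3]
gripper_width: 0.73
```

Run:
```python
from plan import *
plan([330,330,200],68)
```

```text
t 24.1 pos [447.5  -2.4 150.6] jaw 68.0 ydir [ 0.003 -0.001 -1.   ] F [ 0.4 -0.6  0.3] w 0.73 q6 -1.44
shift cm [26.42 -5.   23.34] turn [ 0.2 -0.   0. ]
```

Emit:
{"fn": "move_arm", "kwargs": {"rows": [[[4,-5,3],[0,0,0],0.45],[[8,-5,6.5],[0,0,0],0.45],[[12,-5,10],[0,0,0],0.45],[[16,-5,13],[0,0,0],0.45],[[20,-5,17],[0,0,0],0.45]]}}

```text
clock: 24.6
tool_pos: [0.3741, 0.2219, 0.1986]
orientation: [-0.586, 0.587, 0.396, -0.394]
force: [1.2, 0.5, -0.4]
gripper_width: 0.723
```

Emit:
{"fn": "move_arm", "kwargs": {"rows": [[[4,0,4],[0,0,0],0.45],[[8,0,8],[0,0,0],0.45],[[11,0,11],[0,0,0],0.45],[[14,0,12],[0,0,0],0.45],[[16,0,12],[0,0,0],0.45]]}}

```text
clock: 25.1
tool_pos: [0.3213, 0.4164, 0.1982]
orientation: [0.586, -0.585, -0.397, 0.396]
force: [0.6, -0.5, -0.7]
gripper_width: 0.723
```

Run:
```python
from seg import *
p,d=robot.snapshot('top'); np.savez('top9.npz',p=p,d=d); cv2.imwrite('pics/top9.png',p[:,:,::-1])
p2,d2=robot.snapshot('scene'); np.savez('scene9.npz',p=p2,d=d2);cv2.imwrite('pics/scene9.png',p2[:,:,::-1])
W=heights('top',d); Z=W[...,2]; yy,xx=np.indices(Z.shape)
m=(Z>.0195)&(Z<.07)&(xx>300)&(xx<455)&(yy>145)&(yy<240)
a=np.radians(68.1); Y=np.array([np.cos(a),np.sin(a)]); X=np.array([Y[1],-Y[0]]); O=np.array([488.25,101.3])
for b in blobs(m,30):
  P=W[b][:,:2]*1000; r=cv2.minAreaRect(P.astype(np.float32)); q=np.array([(P-O)@X,(P-O)@Y])
  print('minrect',np.round([(np.array(r[0])-O)@X,(np.array(r[0])-O)@Y],1),np.round(r[1],1),'ang',round(r[2],1),'bbox c',((q.max(1)+q.min(1))/2).round(1),'zmax',np.percentile(Z[b],95).round(4))
```

```text
minrect [  1.3 112.6] [50.  70.3] ang 88.6 bbox c [  1.1 110.1] zmax 0.0286
minrect [ 1.9 36.6] [19.6 40.7] ang 72.5 bbox c [ 1.5 37.2] zmax 0.027
minrect [   0.6 -111. ] [45.9 91.5] ang 66.9 bbox c [   0.6 -111.2] zmax 0.0525
minrect [  1.  -38.9] [24.7 26.8] ang 43.2 bbox c [  0.8 -38.9] zmax 0.0313
minrect [-95.5  70.9] [18.3 18.7] ang 88.6 bbox c [-95.4  70.5] zmax 0.0361
```

View pics/top9.png

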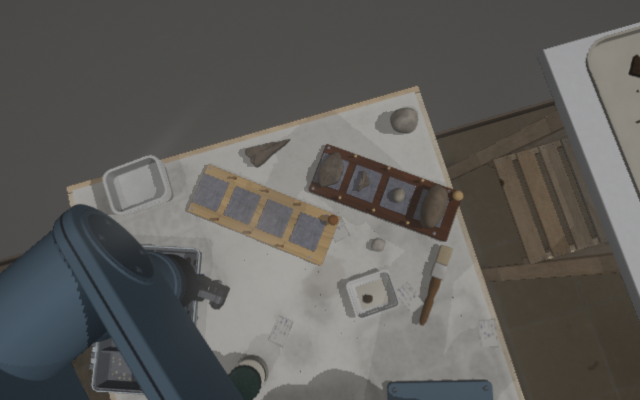

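View pics/scene9.png

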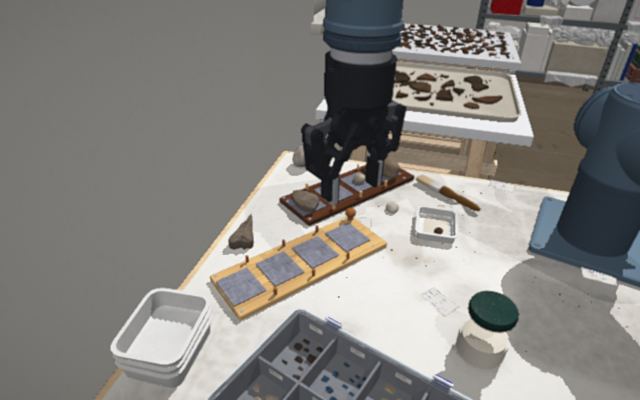

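All four lie within about 3 mm of their pad centres. The flat sherd's rectangle angle reads oddly, so I'll check its turn and tilt before handing in.

Run:
```python
from seg import *
def pts(nm,x0,x1,y0,y1):
    z=np.load(nm); W=heights('top',z['d']); Z=W[...,2]; yy,xx=np.indices(Z.shape)
    b=max(blobs((Z>.0195)&(Z<.05)&(xx>x0)&(xx<x1)&(yy>y0)&(yy<y1),30),key=lambda b:b.sum()); return b,W[b]*1000
for nm,bx in (('top0.npz',(285,325,205,260)),('top9.npz',(312,348,148,192)),('top0.npz',(258,290,205,236)),('top9.npz',(350,380,165,205))):
  b,P=pts(nm,*bx); ev,V=np.linalg.eigh(np.cov(P[:,:2].T)); L=V[:,1]
  A=np.c_[P[:,:2]-P[:,:2].mean(0),np.ones(len(P))]; c=np.linalg.lstsq(A,P[:,2],rcond=None)[0]
  print(nm,b.sum(),'PCA long',np.degrees(np.arctan2(L[1],L[0])).round(1)%180,np.sqrt(ev).round(1),'tilt',c.round(3))
  for a in range(52,112,8):
    y=np.array([np.cos(np.radians(a)),np.sin(np.radians(a))]); x=np.array([y[1],-y[0]]); print(a,np.ptp(P[:,:2]@x).round(1),np.ptp(P[:,:2]@y).round(1),end=' | ')
  print()
p=np.load('top9.npz')['p']; cv2.imwrite('pics/crop9.png',cv2.resize(p[135:245,300:470],None,fx=4.5,fy=4.5,interpolation=cv2.INTER_CUBIC)[:,:,::-1])
```

```text
top0.npz 654 PCA long 175.2 [11.5 19.1] tilt [-2.0000e-03  8.0000e-03  2.7251e+01]
52 68.9 57.0 | 60 73.0 54.5 | 68 76.1 51.2 | 76 78.0 47.4 | 84 78.3 45.6 | 92 77.6 46.0 | 100 76.4 48.7 | 108 73.6 50.7 | 
top9.npz 622 PCA long 155.0 [11.6 19.1] tilt [3.0000e-03 8.0000e-03 2.7054e+01]
52 77.2 48.4 | 60 78.3 46.0 | 68 77.9 47.2 | 76 75.9 48.2 | 84 72.5 48.9 | 92 68.8 52.1 | 100 64.7 56.5 | 108 61.4 61.7 | 
top0.npz 136 PCA long 174.0 [5.3 9.7] tilt [-1.9000e-02  1.5000e-02  2.5122e+01]
52 33.9 26.8 | 60 36.9 25.5 | 68 39.1 24.2 | 76 40.6 22.5 | 84 41.3 20.7 | 92 41.2 21.2 | 100 40.3 23.8 | 108 38.6 25.8 | 
top9.npz 126 PCA long 159.2 [5.1 9.9] tilt [-4.0000e-02  2.0000e-03  2.5441e+01]
52 39.4 24.1 | 60 40.6 22.7 | 68 40.9 20.8 | 76 40.4 20.4 | 84 39.1 22.0 | 92 37.2 24.3 | 100 35.3 26.8 | 108 32.8 28.8 |
```

View pics/crop9.png

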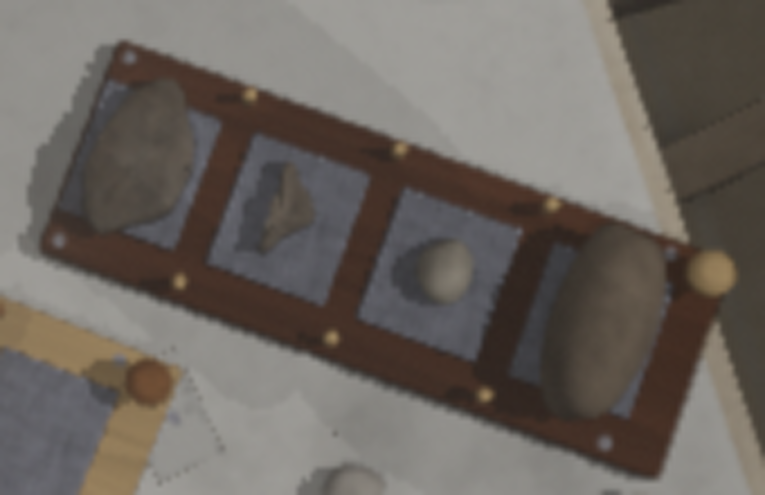

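```bash
python3 -c "
from bench import robot
print(robot.close_job(), robot.observe()['clock'])"
```

```text
the job is handed in; nothing more can be done
the job is handed in; nothing more can be done
```

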